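Make a gang mould ready for the next pour

TASK

Get the gang mould ready for the next pour: with the scraper block, sweep the loose chips of set plaster off its bed, out over an open end. Then slide every divider plate from the drying rack upright down into a pair of grooves of its own in the mould's rails, until it stands fully home on the bed. When all are in and the scraper block is back on the bench clear of the mould, turn the lock ring clockwise to its locked mark; leave the other things on the bench where they are.

Things in the scene. Friction and masses are not known exactly. Their poses are not given: they have to be found in the camera images.
- mould: The gang mould, fixed to the bench: dark steel base plate 215 (x) x 196 mm (y), 14 mm thick, whose top is the bed, with two slotted rails along x, 176 mm long and 40 mm high (tops 54 mm above the bench). Origin: middle of the bed, at the underside. The rails' outer faces are at y = -78 and +81 mm, the base's sides at -96 and +100 mm; the lock ring stands outside the +y rail.
- bed_mid (a point): Middle of the mould's bed, on its upper face, 14 mm above the bench; axes as the mould's. Between the rails the bed is 117 mm wide (y from -57 to +60 mm). It is open at both ends: the rails end at x = -88 and +88 mm, the base at x = -107 and +107 mm. Chips pushed along x, either way, fall over the end on to the bench.
- groove1 (a point): Middle of groove pair 1 of 4, on the bed midway between the rails, at x = -66 mm of the mould; axes as the mould's. Each groove is an upright slot in the rail's inner face, open at the top, 10.6 mm wide (x) and 9 mm deep. The floors of the two grooves are 135 mm apart (y from -66 to +69 mm), 132 mm when locked.
- groove2 (a point): Middle of groove pair 2 of 4, on the bed midway between the rails, at x = -22 mm of the mould; axes as the mould's. Each groove is an upright slot in the rail's inner face, open at the top, 10.6 mm wide (x) and 9 mm deep. The floors of the two grooves are 135 mm apart (y from -66 to +69 mm), 132 mm when locked.
- groove3 (a point): Middle of groove pair 3 of 4, on the bed midway between the rails, at x = 22 mm of the mould; axes as the mould's. Each groove is an upright slot in the rail's inner face, open at the top, 10.6 mm wide (x) and 9 mm deep. The floors of the two grooves are 135 mm apart (y from -66 to +69 mm), 132 mm when locked.
- groove4 (a point): Middle of groove pair 4 of 4, on the bed midway between the rails, at x = 66 mm of the mould; axes as the mould's. Each groove is an upright slot in the rail's inner face, open at the top, 10.6 mm wide (x) and 9 mm deep. The floors of the two grooves are 135 mm apart (y from -66 to +69 mm), 132 mm when locked.
- lock_ring (a joint): Turn of the lock ring about its upright axis, rad: 0 = open (ear along the mould's -x), grows as it is turned clockwise seen from above; 1.31 = on the locked mark (a broad white bar; ear nearly along the mould's +y), stop at 1.34. It is stiff (about 0.12 N m) and stays where it is left. Its cam draws the +y rail inwards by 3 mm.
- ring_grip (a point): Centre of the lock ring, 76 mm above the bench, on its axis (x = -45, y = +108 mm of the mould); axes turn with it, the ear along its -x. A knurled steel ring, 54 mm across, from 64 to 88 mm above the bench (above the rails), gripped across its diameter. Below it lies a fixed flange of 38 mm radius, top at 60.5 mm; on it a nut, top at 95.5 mm.
- ring_ear (a point): A point on the lock ring's single ear, 42 mm from the axis, 71 mm above the bench. The ear is a lug 12 mm wide and 10 mm high that reaches 46 mm from the axis.
- rack: Low wooden drying rack, fixed, 200 (x) x 104 (y) x 42 mm high. The dividers stand in its four slots (10.4 mm wide, 32 mm deep, at x = -72, -24, +24 and +72 mm of the rack), their length along the rack's y, feet 10 mm above the bench. Origin: centre of the underside.
- divider_1: Divider plate (3 or 4 are there), steel, about 160 g: blade 130 (y) x 8 (x) x 42 mm high, the lowest 9 mm of it thinned to 5 mm (126 long). On the middle of its top edge sits a wooden grip 60 (y) x 16 (x) mm, from z = 42 to 82 mm. Origin: middle of the foot. Grip the wood across x. Neighbours stand 44 mm apart in the mould, 48 in the rack: open the fingers only a little there.
- divider_2: Divider plate (3 or 4 are there), steel, about 160 g: blade 130 (y) x 8 (x) x 42 mm high, the lowest 9 mm of it thinned to 5 mm (126 long). On the middle of its top edge sits a wooden grip 60 (y) x 16 (x) mm, from z = 42 to 82 mm. Origin: middle of the foot. Grip the wood across x. Neighbours stand 44 mm apart in the mould, 48 in the rack: open the fingers only a little there.
- divider_3: Divider plate (3 or 4 are there), steel, about 160 g: blade 130 (y) x 8 (x) x 42 mm high, the lowest 9 mm of it thinned to 5 mm (126 long). On the middle of its top edge sits a wooden grip 60 (y) x 16 (x) mm, from z = 42 to 82 mm. Origin: middle of the foot. Grip the wood across x. Neighbours stand 44 mm apart in the mould, 48 in the rack: open the fingers only a little there.
- divider_4: Divider plate (3 or 4 are there), steel, about 160 g: blade 130 (y) x 8 (x) x 42 mm high, the lowest 9 mm of it thinned to 5 mm (126 long). On the middle of its top edge sits a wooden grip 60 (y) x 16 (x) mm, from z = 42 to 82 mm. Origin: middle of the foot. Grip the wood across x. Neighbours stand 44 mm apart in the mould, 48 in the rack: open the fingers only a little there.
- scraper: Scraper block: wooden block 104 (y) x 44 (x) x 49 mm high with a rounded top, and a steel blade strip 106 mm long, 20 mm high on its lower +x face, flush with its underside (46 mm thick there). It stands on its underside. Origin: centre of the underside. About 160 g. Grip it across x.
- chip_1: Loose chip of set plaster (2 to 4 are there), 44 x 28 x 13 mm, lying flat on the mould's bed between the rails. Origin: centre of its underside.
- chip_2: Loose chip of set plaster (2 to 4 are there), 36 x 30 x 11 mm, lying flat on the mould's bed between the rails. Origin: centre of its underside.
- chip_3: Loose chip of set plaster (2 to 4 are there), 40 x 25 x 15 mm, lying flat on the mould's bed between the rails. Origin: centre of its underside.
- chip_4: Loose chip of set plaster (2 to 4 are there), 34 x 27 x 12 mm, lying flat on the mould's bed between the rails. Origin: centre of its underside.
- sealer_jar: Bystander: glass jar with a green lid, 69 mm across, 84 mm high. Origin: centre of the underside.
- cork_block: Bystander: cork sanding block 66 x 110 x 31 mm. Origin: centre of the underside.
- small_brush: Bystander: flat paint brush 184 x 40 x 16 mm, lying behind the mould. Origin: centre of the underside.

How it is judged (in metres and radians):
On the way, in this order (a step that is already met when the one before it is completed fails the run):
1. the scraper block is brought down on the bed of the mould (z of scraper in the frame of bed_mid below 0.012 m and horizontal distance between scraper and bed_mid below 0.11 m), for 0.1 s.
2. all chips are off the bed ((x of chip_1 in the frame of mould above 0.105 m or x of chip_1 in the frame of mould below -0.105 m) and (x of chip_2 in the frame of mould above 0.105 m or x of chip_2 in the frame of mould below -0.105 m) and (x of chip_3 in the frame of mould above 0.105 m or x of chip_3 in the frame of mould below -0.105 m) and (x of chip_4 in the frame of mould above 0.105 m or x of chip_4 in the frame of mould below -0.105 m)), for 0.2 s.
3. the scraper block is clear of the mould and every divider stands home in its grooves (horizontal distance between scraper and mould above 0.135 m and ((horizontal distance between divider_1 and groove1 below 0.007 m and z of divider_1 in the frame of groove1 below 0.004 m and angle between the y axis of divider_1 and the y axis of mould, either way round below 0.06 rad and angle between divider_1's own z axis and vertical below 0.06 rad) or (horizontal distance between divider_1 and groove2 below 0.007 m and z of divider_1 in the frame of groove2 below 0.004 m and angle between the y axis of divider_1 and the y axis of mould, either way round below 0.06 rad and angle between divider_1's own z axis and vertical below 0.06 rad) or (horizontal distance between divider_1 and groove3 below 0.007 m and z of divider_1 in the frame of groove3 below 0.004 m and angle between the y axis of divider_1 and the y axis of mould, either way round below 0.06 rad and angle between divider_1's own z axis and vertical below 0.06 rad) or (horizontal distance between divider_1 and groove4 below 0.007 m and z of divider_1 in the frame of groove4 below 0.004 m and angle between the y axis of divider_1 and the y axis of mould, either way round below 0.06 rad and angle between divider_1's own z axis and vertical below 0.06 rad)) and ((horizontal distance between divider_2 and groove1 below 0.007 m and z of divider_2 in the frame of groove1 below 0.004 m and angle between the y axis of divider_2 and the y axis of mould, either way round below 0.06 rad and angle between divider_2's own z axis and vertical below 0.06 rad) or (horizontal distance between divider_2 and groove2 below 0.007 m and z of divider_2 in the frame of groove2 below 0.004 m and angle between the y axis of divider_2 and the y axis of mould, either way round below 0.06 rad and angle between divider_2's own z axis and vertical below 0.06 rad) or (horizontal distance between divider_2 and groove3 below 0.007 m and z of divider_2 in the frame of groove3 below 0.004 m and angle between the y axis of divider_2 and the y axis of mould, either way round below 0.06 rad and angle between divider_2's own z axis and vertical below 0.06 rad) or (horizontal distance between divider_2 and groove4 below 0.007 m and z of divider_2 in the frame of groove4 below 0.004 m and angle between the y axis of divider_2 and the y axis of mould, either way round below 0.06 rad and angle between divider_2's own z axis and vertical below 0.06 rad)) and ((horizontal distance between divider_3 and groove1 below 0.007 m and z of divider_3 in the frame of groove1 below 0.004 m and angle between the y axis of divider_3 and the y axis of mould, either way round below 0.06 rad and angle between divider_3's own z axis and vertical below 0.06 rad) or (horizontal distance between divider_3 and groove2 below 0.007 m and z of divider_3 in the frame of groove2 below 0.004 m and angle between the y axis of divider_3 and the y axis of mould, either way round below 0.06 rad and angle between divider_3's own z axis and vertical below 0.06 rad) or (horizontal distance between divider_3 and groove3 below 0.007 m and z of divider_3 in the frame of groove3 below 0.004 m and angle between the y axis of divider_3 and the y axis of mould, either way round below 0.06 rad and angle between divider_3's own z axis and vertical below 0.06 rad) or (horizontal distance between divider_3 and groove4 below 0.007 m and z of divider_3 in the frame of groove4 below 0.004 m and angle between the y axis of divider_3 and the y axis of mould, either way round below 0.06 rad and angle between divider_3's own z axis and vertical below 0.06 rad)) and ((horizontal distance between divider_4 and groove1 below 0.007 m and z of divider_4 in the frame of groove1 below 0.004 m and angle between the y axis of divider_4 and the y axis of mould, either way round below 0.06 rad and angle between divider_4's own z axis and vertical below 0.06 rad) or (horizontal distance between divider_4 and groove2 below 0.007 m and z of divider_4 in the frame of groove2 below 0.004 m and angle between the y axis of divider_4 and the y axis of mould, either way round below 0.06 rad and angle between divider_4's own z axis and vertical below 0.06 rad) or (horizontal distance between divider_4 and groove3 below 0.007 m and z of divider_4 in the frame of groove3 below 0.004 m and angle between the y axis of divider_4 and the y axis of mould, either way round below 0.06 rad and angle between divider_4's own z axis and vertical below 0.06 rad) or (horizontal distance between divider_4 and groove4 below 0.007 m and z of divider_4 in the frame of groove4 below 0.004 m and angle between the y axis of divider_4 and the y axis of mould, either way round below 0.06 rad and angle between divider_4's own z axis and vertical below 0.06 rad))), for 0.3 s.
4. the lock ring is on its locked mark (value of joint lock_ring above 1.22 rad), for 0.2 s.
At the end, for the whole second after the job is handed in: every chip is off the bed, past an open end; every divider present stands upright in grooves of its own, centred within 7 mm, foot within 4 mm of the bed; the lock ring reads over 1.22 rad; the scraper block is on the bench, over 135 mm from the mould's middle; all at rest (all of step 2 and all of step 3 and value of joint lock_ring above 1.22 rad and height (world z) of scraper between -0.01 and 0.03 m and linear speed of each of divider_1, divider_2, divider_3, divider_4, scraper below 0.02 m/s); the robot touches nothing.
It fails at once if a bystander is moved by more than 3 cm (distance of any of sealer_jar, cork_block, small_brush from where it was at the start of the episode above 0.03 m).
It fails at once if a chip is handled with the fingers instead of the scraper block (contact force between the fingers and chip_1 above 1 N or contact force between the fingers and chip_2 above 1 N or contact force between the fingers and chip_3 above 1 N or contact force between the fingers and chip_4 above 1 N).
Of divider_1, divider_2, divider_3, divider_4 only 3 to 4 are there at a start; the rules pass over those that are not, and their reading is None.
Of chip_1, chip_2, chip_3, chip_4 only 2 to 4 are there at a start; the rules pass over those that are not, and their reading is None.
At some moment in a run one of scraper may be knocked a few centimetres aside while the robot is not near it.
Once in a run the grip may slacken for a moment while it holds something.
It also fails if it takes over 208 s, if anything falls off the work surface, if the arm or the gripper's body presses on something with over 40 N, if the wrist force passes 120 N, or if a joint passes its speed limit or range.

ROBOT

A 6-joint arm with a two-finger parallel gripper is mounted at the origin on a cart in front of the work surface, level with it; the furniture and walls round the work are solid. World frame = base frame: x ahead of the robot, y to its left, z up, the work surface at z = 0. Lengths are in m, angles in degrees, forces in N, time in s.
With the tool pointing down it reaches from about 0.3 to 0.75 m from the base axis. Payload 8.5 kg.
Tool frame: the origin (TCP) lies at the very end of the fingers, on their centre line; the grasp point (between the pads) lies 19 mm behind it; z points along the fingers, y is the line along which they close (so a half turn about z gives the same grasp; the last joint's range is limited). The gripper opens to 85 mm and grips with 20 to 120 N. Pads are 22 mm wide; open, the fingers measure 114 mm over their backs; the gripper's body (76 mm by 85 mm) begins 54 mm behind the grasp point. The pads swing forward as they close: fully open they stand 13 mm farther back than shut.
Start: joints at [-88.195, 21.807, 74.336, -0, 83.858, -12.336], TCP at [0.134, -0.533, 0.231] pointing down, gripper open.
Joint ranges: [-178.18, 178.18], [-50.72, 133.34], [12.68, 142.11], [-81.47, 261.47], [9.98, 163.14], [-165.26, 165.26]. Speed limits (degrees/s): [136.94, 136.94, 180, 180, 180, 180].

INTERFACE

Orientations are given as a 3x3 rotation matrix whose columns are the frame's x, y, z axes.
In Python, from rig import env, optics, spotter gives the robot as it stands.
- The arm moves only by the shell command python3 -m crank 'ROWS' [FORCE]. ROWS is JSON, one flat list of numbers, 5 for each row, row after row: the finger opening in cm, from 0 to 8.54, then the shift along the tool's x, y, z in cm, then the turn about the tool's z in rad. A call has exactly 8 rows; each row shifts and turns the commanded pose from where the row before left it, along the tool's axes as they then stand; what a row does not reach is not made up. A row lasts 1/12 s, in which the tool goes at most 41.7 mm and 7.16 degrees, less where a joint would pass 70% of its speed; a pose out of reach is approached as far as the arm can. A call is refused whole if a number of a shift passes 4.17 or a number of a turn 0.125, either way. A call with a gripper value outside its range is refused whole. The fingers move at their own pace and stop on an object; FORCE is the grip in N (left out, the last holds). Time passes only in rows, so rows that do not move let the fingers close, or fill a call up. It gives the time, the measured TCP pose, the force, the opening and the grip force at its end, in the units of the state.
- env.observe(): the state, without advancing time (a new reading comes with each control period).
- optics.get_image(name): name is "scene" or "top"; returns a dict with "color" (420x560x3 uint8, red, green, blue), "intrinsics" (3x3 intrinsics, pixels), "pose" (4x4, takes a point from camera to world coordinates). Camera axes: x right, y up, looking along -z (the intrinsics and any distortion apply to the point x, -y, -z); pixel columns grow to the right and rows downward; lengths in m; the calibration is good to about 2 mm. A picture is of the moment at which its call begins. There is no depth.
- env.close_job(): hands the job in; it is judged then, once.
Trained networks look in a picture, given as the dict that the camera call returned (one of the last four; its "shot" number tells which), for a name from the list of things; names that differ only in an ending like _2 or _b are one class to them, and where a whole thing is asked for, a point or a joint stands for the part that bears it (a point fixed in the world has none). Each returns a list of dicts, best first, with "score" (0 to 1); they miss things now and then, are a little off and sometimes report something else, mostly with a low value. They report only what shows in the picture. A call takes as long as a camera call.
- spotter.look_for(picture, query): "at" ([column, row] as shares, 0 to 1, of the picture: columns of its width, rows of its height, amid what is visible of it).
The state is a dict: "time_s": time; "q": joint angles; "qvel": joint speeds; "joint_efforts": joint torques, N m; "position": TCP position; "tool_rot": TCP orientation; "ft_force": force on the tool from outside, world axes, zero at the start; "wrist_torque": the same for the moment, N m; "grip_width": finger opening in m; "gripper_force": force on a finger pad.
Only numpy, scipy, OpenCV 4.12 (cv2) and the standard library are available. Lean on these libraries where they do the work, as an engineer would, in place of code of your own. Each camera call takes 0.05 s, during which the arm holds its last target. There are 200 camera calls.

## Working session

There is one attempt and no reset: what is moved stays moved. The work goes in short steps, Python scripts to look and compute and a shell command to move; the robot and the scene stay as the last step left them, time stands still between calls to the robot, and variables do not carry over. Pictures are saved under pics/ and viewed, at most 14 in all, crops included, and the job is handed in when it is done.

```bash
ls; mkdir -p pics; cat > h.py <<'E'
import numpy as np, cv2
from rig import env, optics, spotter
def pix2world(im,uv,z):
    K=np.array(im["intrinsics"]);T=np.array(im["pose"])
    d=np.linalg.inv(K)@np.array([uv[0],uv[1],1.]);d=np.array([d[0],-d[1],-d[2]])
    d=T[:3,:3]@d;o=T[:3,3];return o+d*(z-o[2])/d[2]
def w2p(im,p):
    K=np.array(im["intrinsics"]);T=np.array(im["pose"])
    c=T[:3,:3].T@(np.array(p,float)-T[:3,3]);v=K@np.array([c[0],-c[1],-c[2]]);return v[:2]/v[2]
def snap(name,f):
    im=optics.get_image(name);cv2.imwrite(f"pics/{f}.png",im["color"][:,:,::-1]);return im
E
python3 - <<'E'
from h import *
s=env.observe();print({k:np.round(v,3).tolist() for k,v in s.items()})
for n in("top","scene"):
    im=snap(n,n+"0");print(n,[k for k in im],np.round(im["pose"],3).tolist(),np.round(im["intrinsics"],1).tolist())
    for q,z in(("mould",.054),("lock_ring",.088),("rack",.042),("divider_1",.092),("scraper",.049),("chip_1",.027),("sealer_jar",.084),("cork_block",.031),("small_brush",.016)):
        for r in spotter.look_for(im,q)[:5]:
            uv=np.array(r["at"])*[560,420];print(q,round(r["score"],2),uv.round(0),pix2world(im,uv,z).round(3))
E
```

```text
pics
{'time_s': 0.0, 'q': [-88.198, 21.841, 74.382, -0.001, 83.859, -12.334], 'qvel': [-0.013, -0.011, 0.041, -0.051, -0.025, -0.028], 'joint_efforts': [0.003, -44.846, -23.127, -0.0, 0.005, -0.0], 'position': [0.134, -0.533, 0.231], 'tool_rot': [[0.97, 0.244, -0.0], [0.244, -0.97, 0.001], [0.0, -0.001, -1.0]], 'ft_force': [-1.203, -0.376, -0.567], 'wrist_torque': [0.025, -0.032, -0.049], 'gripper_force': 0.0, 'grip_width': 0.085}
top ['color', 'intrinsics', 'pose', 'shot'] [[-0.023, 0.998, -0.062, 0.506], [-1.0, -0.022, 0.012, -0.094], [0.01, 0.062, 0.998, 1.364], [0.0, 0.0, 0.0, 1.0]] [[456.9, 0.0, 274.1], [0.0, 456.9, 201.9], [0.0, 0.0, 1.0]]
mould 0.88 [316. 234.] [ 0.493 -0.228  0.054]
mould 0.71 [304. 139.] [ 0.769 -0.2    0.054]
lock_ring 0.65 [289. 248.] [ 0.455 -0.147  0.088]
lock_ring 0.37 [314. 232.] [ 0.499 -0.22   0.088]
rack 0.89 [171. 254.] [0.444 0.191 0.042]
divider_1 0.74 [157. 253.] [0.45  0.217 0.092]
divider_1 0.65 [127. 249.] [0.463 0.299 0.092]
divider_1 0.63 [140. 249.] [0.463 0.265 0.092]
scraper 0.88 [227. 244.] [0.469 0.027 0.049]
chip_1 0.64 [325. 211.] [ 
[... 451 characters left out ...]
0.0, 460.5, 209.6], [0.0, 0.0, 1.0]]
mould 0.8 [280. 258.] [ 0.484 -0.253  0.054]
lock_ring 0.54 [254. 239.] [ 0.442 -0.161  0.088]
rack 0.5 [219. 199.] [0.466 0.152 0.042]
divider_1 0.66 [201. 180.] [0.436 0.236 0.092]
divider_1 0.62 [202. 171.] [0.462 0.288 0.092]
divider_1 0.55 [210. 187.] [0.443 0.178 0.092]
divider_1 0.5 [296. 244.] [ 0.543 -0.261  0.092]
divider_1 0.27 [331. 222.] [ 0.706 -0.236  0.092]
scraper 0.69 [241. 218.] [ 0.478 -0.004  0.049]
scraper 0.3 [198. 174.] [0.462 0.338 0.049]
chip_1 0.59 [297. 257.] [ 0.55  -0.259  0.027]
chip_1 0.42 [283. 264.] [ 0.491 -0.261  0.027]
sealer_jar 0.95 [297. 297.] [ 0.423 -0.441  0.084]
cork_block 0.77 [318. 343.] [ 0.405 -0.574  0.031]
```

```bash
python3 - <<'E'
import cv2
a=cv2.imread("pics/top0.png")[130:310,90:450];cv2.imwrite("pics/top0c.png",cv2.resize(a,(800,400),interpolation=cv2.INTER_CUBIC))
a=cv2.imread("pics/scene0.png")[130:370,140:420];cv2.imwrite("pics/scene0c.png",cv2.resize(a,(700,600),interpolation=cv2.INTER_CUBIC))
E
```

```text
(no output)
```

View pics/top0c.png

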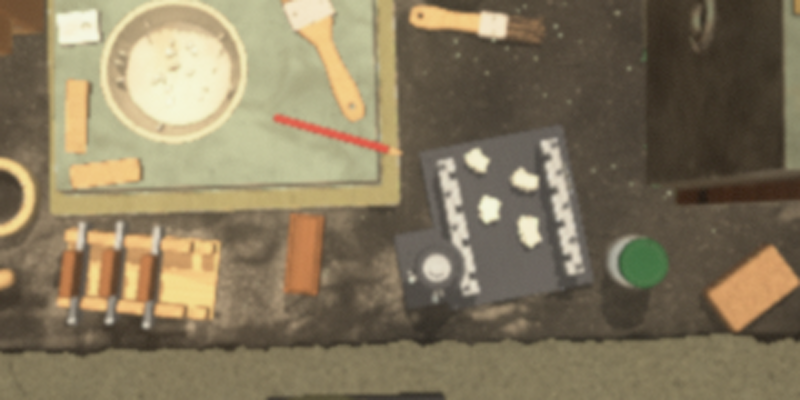

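View pics/scene0c.png

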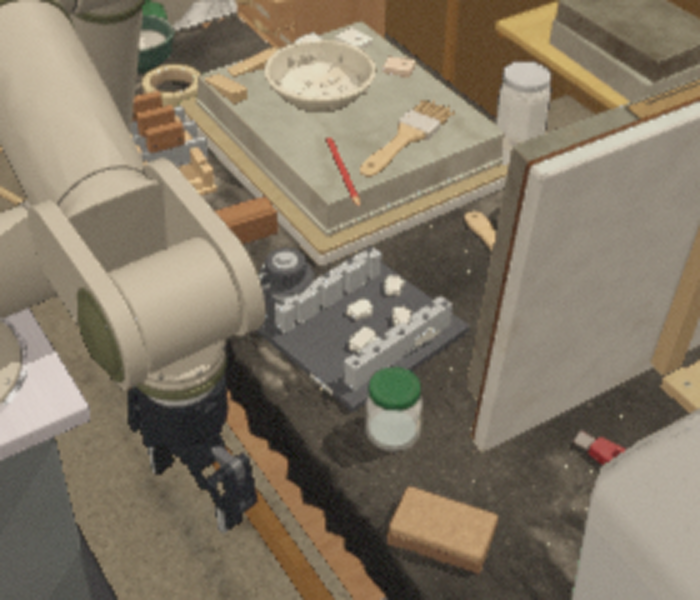

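Top: mould centre ~(315,233)px with the ring on its left (+y) side; three dividers at rack left; scraper at (227,244); four chips on the bed. Zooming in for geometry.

```bash
python3 - <<'E'
import cv2
a=cv2.imread("pics/top0.png")[180:280,262:364];cv2.imwrite("pics/m.png",cv2.resize(a,None,fx=6,fy=6,interpolation=cv2.INTER_CUBIC))
a=cv2.imread("pics/top0.png")[215:285,105:245];cv2.imwrite("pics/r.png",cv2.resize(a,None,fx=5.7,fy=5.7,interpolation=cv2.INTER_CUBIC))
E
```

```text
(no output)
```

View pics/m.png

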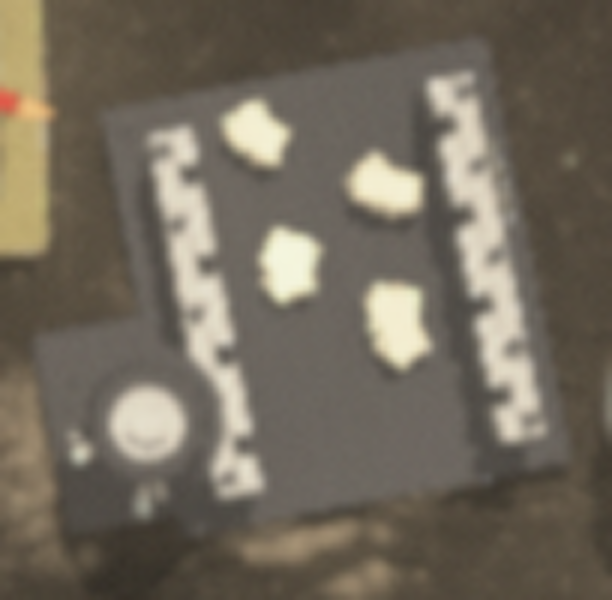

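View pics/r.png

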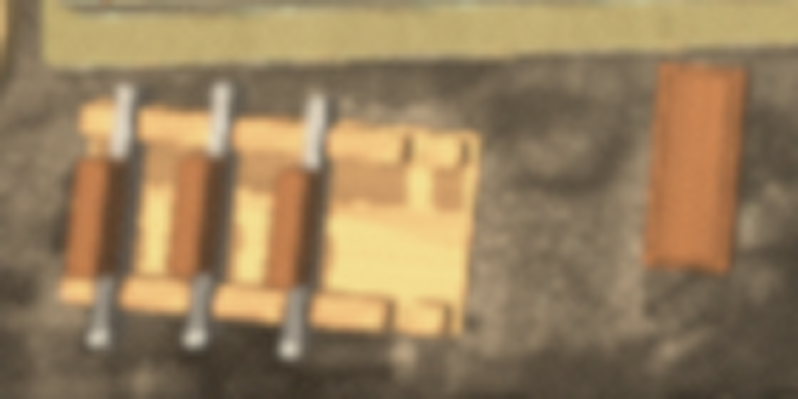

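```bash
cat > fit.py <<'E'
from h import *
from scipy.optimize import minimize
def M(p):
    c,s=np.cos(p[2]),np.sin(p[2]);return np.array([[c,-s],[s,c]]),np.array(p[:2])
def m2w(p,xy): R,t=M(p);return np.array(xy)@R.T+t
def fitmould(im,p0):
    g=cv2.GaussianBlur(im["color"].astype(np.float32).mean(2),(0,0),.5)
    xs=np.arange(-100,100.1,1.);out=[]
    P=[];L=[]
    for a,b,inn in((-78,-57,1),(60,81,-1)):
        for y in np.arange(a-5,b+5.1,1.):
            for x in xs:
                on=abs(x)<88 and a<y<b
                depth=(b-y) if inn==1 else (y-a)
                if on and depth<9 and min(abs(x-k) for k in(-66,-22,22,66))<5.3: on=False
                P.append((x,y));L.append(on)
    P=np.array(P)/1000;L=np.array(L,float)
    def cost(p):
        w=m2w(p,P);w=np.c_[w,np.full(len(w),.054)]
        K=np.array(im["intrinsics"]);T=np.array(im["pose"]);c=(w-T[:3,3])@T[:3,:3]
        v=(c*[1,-1,-1])@K.T;v=(v[:,:2]/v[:,2:]).astype(np.float32)
        q=cv2.remap(g,v[:,0].copy(),v[:,1].copy(),cv2.INTER_LINEAR).ravel()
        return -np.corrcoef(q,L)[0,1]
    best=min((minimize(cost,np.array(p0)+d,method="Nelder-Mead",options=dict(initial_simplex=np.array(p0)+d+np.array([[0,0,0],[.006,0,0],[0,.006,0],[0,0,.04]]),xatol=1e-5,fatol=1e-6)) for d in([0,0,0],[.01,0,0],[-.01,0,0],[0,.008,0])),key=lambda r:r.fun)
    return best.x,best.fun
E
python3 - <<'E'
from fit import *
for n in("top","scene"):
    im=optics.get_image(n);r=fitmould(im,[.5,-.225,.19]);print(n,r[0].round(4),np.degrees(r[0][2]).round(2),r[1])
    for q in("lock_ring",):print([w2p(im,[*m2w(r[0],[[-.045,.108]])[0],.0955]).round(1)])
im=optics.get_image("top");f=5.7
def P(u,v,z):return pix2world(im,((u+.5)/f-.5+105,(v+.5)/f-.5+215),z)
for a,b in(((125,85),(98,345)),((222,83),(195,345)),((317,95),(290,355))):
    A,B=P(*a,.052),P(*b,.052);d=A-B;print("div",((A+B)/2).round(4),np.degrees(np.arctan2(d[1],d[0])).round(1),np.linalg.norm(d).round(3))
c=[P(*a,.045) for a in((658,62),(745,68),(727,272),(643,265))]
d=c[0]-c[3]+c[1]-c[2];print("scr",np.mean(c,0).round(4),np.degrees(np.arctan2(d[1],d[0])).round(1),np.linalg.norm(d)/2)
c=[P(*a,.042) for a in((82,100),(480,132),(460,335),(60,300))]
d=c[0]-c[1]+c[3]-c[2];print("rack",np.mean(c,0).round(4),np.degrees(np.arctan2(d[1],d[0])).round(1),np.linalg.norm(d)/2)
E
```

```text
top [ 0.5133 -0.239   0.1731] 9.92 -0.8187301669149211
[array([286.5, 250.2])]
scene [ 0.5138 -0.2411  0.1739] 9.97 -0.6579387602113236
[array([253.6, 232.7])]
div [0.4535 0.3207 0.052 ] -6.1 0.13
div [0.4529 0.2724 0.052 ] -6.2 0.131
div [0.4463 0.2251 0.052 ] -6.3 0.13
scr [0.4706 0.0306 0.045 ] -5.6 0.10249467555990567
rack [0.4503 0.244  0.042 ] 83.9 0.2015048417099033
```

```bash
cat > to.py <<'E'
import sys
from h import *
# usage: to.py x y z psi_deg : remaining turn (rad) and shift (cm) in tool axes after the turn
def rel(x,y,z,psi):
    s=env.observe();R=np.array(s["tool_rot"]);cur=np.arctan2(R[1,0],R[0,0]);p=np.radians(psi)
    t=-(p-cur);t=(t+np.pi)%(2*np.pi)-np.pi
    d=np.array([x,y,z])-s["position"]
    return t,np.array([np.cos(p)*d[0]+np.sin(p)*d[1],np.sin(p)*d[0]-np.cos(p)*d[1],-d[2]])*100
def main(a):
    s=env.observe();R=np.array(s["tool_rot"]);t,v=rel(*a)
    print("t %.2f pos %s psi %.2f zax %s q6 %.0f w %.4f F %s gf %.0f"%(s["time_s"],np.round(s["position"],4),np.degrees(np.arctan2(R[1,0],R[0,0])),R[:,2].round(3),s["q"][5],s["grip_width"],np.round(s["ft_force"],1),s["gripper_force"]))
    print("TURN %.4f SHIFT cm"%t,v.round(2))
if __name__=="__main__": main([float(v) for v in sys.argv[1:5]])
E
R='[8.5,0,0,0,-0.1166,8.5,0,0,0,-0.1166,8.5,0,0,0,-0.1166,8.5,0,0,0,-0.1166,8.5,0,0,0,-0.1166,8.5,0,0,0,-0.1166,8.5,0,0,0,-0.1166,8.5,0,0,0,-0.1166]'
true
python3 -m crank '[8.5,0,0,0,-0.1166,8.5,0,0,0,-0.1166,8.5,0,0,0,-0.1166,8.5,0,0,0,-0.1166,8.5,0,0,0,-0.1166,8.5,0,0,0,-0.1166,8.5,0,0,0,-0.1166,8.5,0,0,0,-0.1166]'
python3 -m crank '[8.5,0,0,0,-0.1166,8.5,0,0,0,-0.1166,8.5,0,0,0,-0.1166,8.5,0,0,0,-0.1166,8.5,0,0,0,-0.1166,8.5,0,0,0,-0.1166,8.5,0,0,0,-0.1166,8.5,0,0,0,-0.1166]' >/dev/null
python3 -m crank '[8.5,0,0,0,-0.1166,8.5,0,0,0,-0.1166,8.5,0,0,0,-0.1166,8.5,0,0,0,-0.1166,8.5,0,0,0,-0.1166,8.5,0,0,0,-0.1166,8.5,0,0,0,-0.1166,8.5,0,0,0,-0.1166]'
python3 to.py 0.4706 0.0306 0.15 174.4
```

```text
time_s: 1.82
position: [0.1344, -0.5333, 0.2313]
tool_rot: [[0.376, 0.927, -0.0], [0.927, -0.376, -0.0], [-0.0, 0.0, -1.0]]
ft_force: [-0.3, 0.7, 0.1]
grip_width: 0.0854
gripper_force: 0.0
time_s: 3.15
position: [0.1648, -0.5306, 0.2303]
tool_rot: [[-0.987, 0.155, -0.029], [0.156, 0.988, -0.004], [0.028, -0.009, -1.0]]
ft_force: [-1.3, -0.9, -0.5]
grip_width: 0.0854
gripper_force: 0.0
t 3.15 pos [ 0.1648 -0.5306  0.2303] psi 171.04 zax [-0.029 -0.004 -1.   ] q6 -165 w 0.0854 F [-1.3 -0.9 -0.5] gf 0
TURN -0.0586 SHIFT cm [-24.96  58.84   8.03]
```

```bash

python3 -m crank '[8.5,-1.6,3.6,0,0,8.5,-1.6,3.6,0,0,8.5,-1.6,3.6,0,0,8.5,-1.6,3.6,0,0,8.5,-1.6,3.6,0,0,8.5,-1.6,3.6,0,0,8.5,-1.6,3.6,0,0,8.5,-1.6,3.6,0,0]' >/dev/null
python3 -m crank '[8.5,-1.6,3.6,0,0,8.5,-1.6,3.6,0,0,8.5,-1.6,3.6,0,0,8.5,-1.6,3.6,0,0,8.5,-1.6,3.6,0,0,8.5,-1.6,3.6,0,0,8.5,-1.6,3.6,0,0,8.5,0,0,0,0]' >/dev/null
python3 to.py 0.4706 0.0306 0.15 174.4
python3 - <<'E'
from h import *
im=snap("scene","s1")
for r in spotter.look_for(im,"scraper")[:2]:print(r["score"],pix2world(im,np.array(r["at"])*[560,420],.04).round(3))
E
```

```text
t 4.48 pos [ 0.4869 -0.026   0.2192] psi 171.83 zax [-0.027 -0.002 -1.   ] q6 -98 w 0.0852 F [ 0.   0.4 -0.6] gf 0
TURN -0.0448 SHIFT cm [2.17 5.47 6.92]
0.85 [0.465 0.003 0.04 ]
```

The turn ran into the wrist limit and left a 1.5° tilt. I'll try to remove it by nudging against the outward reach limit, up high.

```bash

python3 -m crank '[8.5,0,0,-3,0,8.5,0,0,-3,0,8.5,0,0,-3,0,8.5,0,0,-3,0,8.5,0,0,-3,0,8.5,0,0,0,0,8.5,-3,0,0,0,8.5,-3,0,0,0]' >/dev/null
python3 -m crank '[8.5,-3,0,0,0,8.5,-3,0,0,0,8.5,-3,0,0,0,8.5,-2,0,0,0,8.5,-2,0,0,0,8.5,-2,0,0,0,8.5,-2,0,0,0,8.5,-1,0,0,0]' >/dev/null
python3 to.py 0.4706 0.0306 0.15 174.4; python3 -c "
from h import *;print(np.round(env.observe()['q'],1))"
```

```text
t 5.92 pos [ 0.7253 -0.0679  0.3595] psi 171.37 zax [-0.032 -0.003 -0.999] q6 -96 w 0.0849 F [ 5.9 -4.  11. ] gf 0
TURN -0.0529 SHIFT cm [26.31  7.32 20.95]
[-14.4  44.5  12.7  -0.7 124.6 -96.2]
```

```bash

python3 -m crank '[8.5,-1,0,0,0,8.5,-1,0,0,0,8.5,-1,0,0,0,8.5,0,0,0,0,8.5,0,0,0,0,8.5,0,0,0,0,8.5,0,0,0,0,8.5,0,0,0,0]' >/dev/null
python3 to.py 0.4706 0.0306 0.15 174.4; python3 -c "
from h import *;print(np.round(env.observe()['q'],1))"
```

```text
t 6.58 pos [ 0.736  -0.0683  0.3499] psi 171.51 zax [-0.014 -0.005 -1.   ] q6 -96 w 0.0851 F [0.9 0.5 0.7] gf 0
TURN -0.0504 SHIFT cm [27.38  7.25 19.99]
[-14.3  45.2  12.7  -0.6 122.7 -96.1]
```

```bash

python3 -m crank '[8.5,-1,0,0,0,8.5,-1,0,0,0,8.5,-0.3,0,0,0,8.5,0,0,0,0,8.5,0,0,0,0,8.5,0,0,0,0,8.5,0,0,0,0,8.5,0,0,0,0]' >/dev/null
python3 to.py 0.4706 0.0306 0.15 174.4
```

```text
t 7.25 pos [ 0.7444 -0.0704  0.3399] psi 171.52 zax [-0.005 -0.006 -1.   ] q6 -96 w 0.0849 F [0.9 0.9 0.2] gf 0
TURN -0.0503 SHIFT cm [28.24  7.38 18.99]
```

```bash

python3 -m crank '[8.5,-1,0,0,0,8.5,0,0,0,0,8.5,0,0,0,-0.05,8.5,3.2,0.8,0,0,8.5,3.2,0.8,0,0,8.5,3.2,0.8,0,0,8.5,3.2,0.8,0,0,8.5,3.2,0.8,0,0]' >/dev/null
python3 -m crank '[8.5,3.2,0.8,0,0,8.5,3.2,0.8,0,0,8.5,3.2,0.8,2,0,8.5,3.2,0.8,4,0,8.5,0,0,4,0,8.5,0,0,4,0,8.5,0,0,4,0,8.5,0,0,0,0]' >/dev/null
python3 to.py 0.4706 0.0306 0.03 174.4
python3 - <<'E'
from h import *
for n in ("scene","top"):
  im=snap(n,n+"2")
  for r in spotter.look_for(im,"scraper")[:2]:print(n,r["score"],np.array(r["at"])*[560,420],pix2world(im,np.array(r["at"])*[560,420],.04).round(3))
E
```

```text
t 8.58 pos [0.475  0.0244 0.1577] psi 174.37 zax [-0.013 -0.004 -1.   ] q6 -95 w 0.0851 F [-0.2  0.  -0.4] gf 0
TURN -0.0006 SHIFT cm [ 0.5   0.57 12.77]
scene 0.96 [235.424 221.592] [0.455 0.    0.04 ]
```

```bash

python3 -m crank '[8.5,0.5,0.6,2.8,0,8.5,0,0,3.5,0,8.5,0,0,3.5,0,8.5,0,0,2.5,0,8.5,0,0,1.5,0,8.5,0,0,0,0,4,0,0,0,0,4,0,0,0,0]' 70
python3 -m crank '[4,0,0,0,0,4,0,0,0,0,4,0,0,0,0,4,0,0,0,0,4,0,0,0,0,4,0,0,0,0,4,0,0,0,0,4,0,0,0,0]' 70
python3 to.py 0.4706 0.0306 0.15 174.4
```

```text
time_s: 9.45
position: [0.4756, 0.0291, 0.0273]
tool_rot: [[-0.995, 0.098, 0.003], [0.098, 0.995, -0.007], [-0.004, -0.007, -1.0]]
ft_force: [0.1, -1.2, -0.2]
grip_width: 0.0637
gripper_force: 0.0
time_s: 10.12
position: [0.4751, 0.0292, 0.0272]
tool_rot: [[-0.995, 0.098, 0.003], [0.098, 0.995, -0.007], [-0.003, -0.007, -1.0]]
ft_force: [-1.5, -0.3, 10.3]
grip_width: 0.0425
gripper_force: 71.3
t 10.12 pos [0.4751 0.0292 0.0272] psi 174.38 zax [ 0.003 -0.007 -1.   ] q6 -95 w 0.0425 F [-1.5 -0.3 10.3] gf 71
TURN -0.0004 SHIFT cm [  0.46   0.09 -12.28]
```

```bash

python3 -m crank '[6.5,0,0,0,0,6.5,0,0,0,0,6.5,0.4,0,0.7,0,6.5,0,0,0,0,4,0,0,0,0,4,0,0,0,0,4,0,0,0,0,4,0,0,0,0]' 80
python3 -m crank '[4,0,0,0,0,4,0,0,0,0,4,0,0,0,0,4,0,0,-1,0,4,0,0,-3,0,4,0,0,-3,0,4,0,0,-3,0,4,0,0,-2,0]' 
python3 to.py 0.4706 0.0306 0.15 174.4
python3 - <<'E'
from fit import *
p=[.5135,-.2398,np.radians(9.93)]
for m in([-.075,.0015],[.10,.0015],[-.045,.108]):print(m,m2w(p,m).round(4))
import to;print(to.rel(*m2w(p,[-.075,.0015]),.14,99.93))
E
```

```text
time_s: 10.78
position: [0.4705, 0.0296, 0.019]
tool_rot: [[-0.995, 0.098, 0.0], [0.098, 0.995, -0.007], [-0.001, -0.007, -1.0]]
ft_force: [-2.0, 0.2, 5.4]
grip_width: 0.0425
gripper_force: 81.9
time_s: 11.45
position: [0.4707, 0.0305, 0.1411]
tool_rot: [[-0.995, 0.098, 0.002], [0.098, 0.995, -0.007], [-0.002, -0.007, -1.0]]
ft_force: [0.8, 0.8, -2.1]
grip_width: 0.0424
gripper_force: 81.7
t 11.45 pos [0.4707 0.0305 0.1411] psi 174.38 zax [ 0.002 -0.007 -1.   ] q6 -95 w 0.0424 F [ 0.8  0.8 -2.1] gf 82
TURN -0.0003 SHIFT cm [ 0.01  0.01 -0.89]
[-0.075, 0.0015] [ 0.4394 -0.2513]
[0.1, 0.0015] [ 0.6117 -0.2211]
[-0.045, 0.108] [ 0.4506 -0.1412]
(np.float64(1.2994831155387798), array([-27.21224443,  -7.94244987,   0.10657192]))
```

```bash

python3 -m crank '[4,0,0,-1,0.118,4,0,0,0,0.118,4,0,0,0,0.118,4,0,0,0,0.118,4,0,0,0,0.118,4,0,0,0,0.118,4,0,0,0,0.118,4,0,0,0,0.118]' >/dev/null
python3 -m crank '[4,0,0,0,0.118,4,0,0,0,0.118,4,0,0,0,0.118,4,-3.4,-1.1,0,0,4,-3.4,-1.1,0,0,4,-3.4,-1.1,0,0,4,-3.4,-1.1,0,0,4,-3.4,-1.1,0,0]' >/dev/null
python3 -m crank '[4,-3.4,-1.1,0,0,4,-3.4,-1.1,0,0,4,-3.4,-1.1,0,0,4,0,0,0,0,4,0,0,0,0,4,0,0,0,0,4,0,0,0,0,4,0,0,0,0]' >/dev/null
python3 - <<'E'
from fit import *
import to
p=[.5135,-.2398,np.radians(9.93)]
to.main([*m2w(p,[-.085,.0015]),.033,99.93])
for n in("top","scene"):
    im=snap(n,n+"3")
    for r in spotter.look_for(im,"chip_1")[:4]:
        w=pix2world(im,np.array(r["at"])*[560,420],.027);R,t=M(p);print(n,round(r["score"],2),((w[:2]-t)@R).round(3))
a=cv2.imread("pics/top3.png")[170:290,250:370];b=cv2.imread("pics/scene3.png")[190:310,210:350]
cv2.imwrite("pics/v3.png",np.hstack([cv2.resize(a,(400,400)),cv2.resize(b,(400,400))]))
E
```

```text
t 13.45 pos [ 0.431  -0.2514  0.1503] psi 100.10 zax [-0.001 -0.006 -1.   ] q6 -54 w 0.0424 F [ 1.1 -0.4 -2.5] gf 83
TURN 0.0030 SHIFT cm [-0.13 -0.17 11.73]
top 0.68 [0.018 0.015]
top 0.55 [ 0.264 -0.011]
top 0.48 [ 0.055 -0.021]
top 0.43 [0.077 0.029]
scene 0.58 [ 0.025 -0.027]
scene 0.41 [0.015 0.019]
scene 0.39 [-0.015 -0.017]
```

View pics/v3.png

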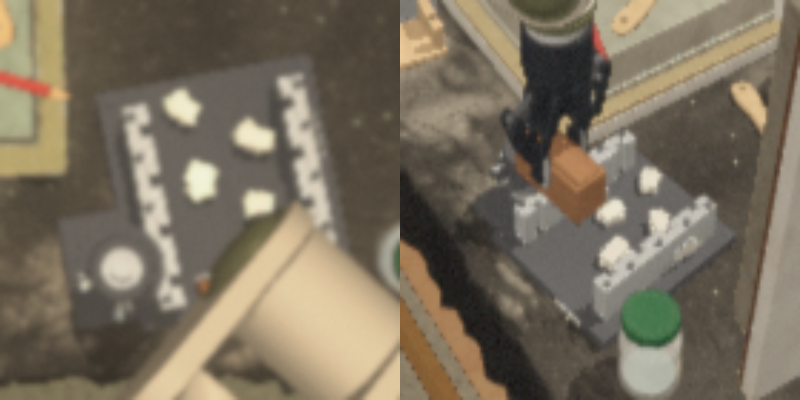

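Left: all four chips on the bed; right: scraper held straight above the bed's near end. Lower it.

```bash

python3 -m crank '[4,-0.1,-0.1,2.6,0,4,0,0,2.6,0,4,0,0,2.6,0,4,0,0,2,0,4,0,0,0.6,0,4,0,0,0,0,4,0,0,0,0,4,0,0,0,0]' 
python3 -m crank '[4,0,0,0.3,0,4,0,0,0.3,0,4,0,0,0.3,0,4,0,0,0.3,0,4,0,0,0,0,4,0,0,0,0,4,0,0,0,0,4,0,0,0,0]' 
```

```text
time_s: 14.32
position: [0.4305, -0.2549, 0.0475]
tool_rot: [[-0.174, 0.985, 0.001], [0.985, 0.174, -0.008], [-0.008, -0.001, -1.0]]
ft_force: [0.9, 0.2, -1.1]
grip_width: 0.0426
gripper_force: 83.0
time_s: 14.98
position: [0.4299, -0.2545, 0.0343]
tool_rot: [[-0.174, 0.985, -0.001], [0.985, 0.174, -0.006], [-0.006, -0.002, -1.0]]
ft_force: [0.4, 1.1, -1.4]
grip_width: 0.0424
gripper_force: 83.0
```

```bash

python3 -m crank '[4,0,0,0.15,0,4,0,0,0,0,4,0,1,0,0,4,0,1,0,0,4,0,1,0,0,4,0,1,0,0,4,0,1,0,0,4,0,0,0,0]' 
python3 -m crank '[4,0,1,0,0,4,0,1,0,0,4,0,1,0,0,4,0,1,0,0,4,0,1,0,0,4,0,1,0,0,4,0,1,0,0,4,0,0,0,0]' 
python3 - <<'E'
from fit import *
import to
p=[.5135,-.2398,np.radians(9.93)]
to.main([*m2w(p,[.112,.0015]),.033,99.93])
E
```

```text
time_s: 15.65
position: [0.4811, -0.2456, 0.0332]
tool_rot: [[-0.175, 0.985, 0.001], [0.985, 0.175, -0.007], [-0.007, -0.0, -1.0]]
ft_force: [2.6, 1.8, 6.5]
grip_width: 0.0424
gripper_force: 84.0
time_s: 16.32
position: [0.5501, -0.2333, 0.0332]
tool_rot: [[-0.175, 0.985, 0.001], [0.985, 0.175, -0.007], [-0.007, 0.0, -1.0]]
ft_force: [1.9, 1.5, 6.9]
grip_width: 0.0428
gripper_force: 84.0
t 16.32 pos [ 0.5501 -0.2333  0.0332] psi 100.05 zax [ 0.001 -0.007 -1.   ] q6 -44 w 0.0428 F [1.9 1.5 6.9] gf 84
TURN 0.0021 SHIFT cm [0.14 7.48 0.02]
```

```bash

python3 -m crank '[4,0,1,0,0,4,0,1,0,0,4,0,1,0,0,4,0,1,0,0,4,0,1,0,0,4,0,1,0,0,4,0,1,0,0,4,0,1,0,0]' 
python3 -m crank '[4,0,0.3,0,0,4,0,0,0,0,4,0,0,0,0,4,0,0,0,0,4,0,0,0,0,4,0,0,0,0,4,0,0,0,0,4,0,0,0,0]' 
python3 - <<'E'
from fit import *
import to
p=[.5135,-.2398,np.radians(9.93)]
to.main([*m2w(p,[.112,.0015]),.033,99.93])
for n in("top","scene"):
    im=snap(n,n+"4")
    for r in spotter.look_for(im,"chip_1")[:5]:
        w=pix2world(im,np.array(r["at"])*[560,420],.01);R,t=M(p);print(n,round(r["score"],2),((w[:2]-t)@R).round(3))
a=cv2.imread("pics/top4.png")[150:290,250:390];b=cv2.imread("pics/scene4.png")[190:310,230:370]
cv2.imwrite("pics/v4.png",np.hstack([cv2.resize(a,(400,400)),cv2.resize(b,(400,400))]))
E
```

```text
time_s: 16.98
position: [0.6273, -0.2195, 0.0331]
tool_rot: [[-0.174, 0.985, -0.001], [0.985, 0.174, -0.007], [-0.006, -0.003, -1.0]]
ft_force: [-4.2, -1.0, 7.8]
grip_width: 0.0428
gripper_force: 84.1
time_s: 17.65
position: [0.6311, -0.2189, 0.0332]
tool_rot: [[-0.174, 0.985, 0.002], [0.985, 0.174, -0.007], [-0.007, 0.001, -1.0]]
ft_force: [0.3, 1.4, 4.8]
grip_width: 0.0423
gripper_force: 83.9
t 17.65 pos [ 0.6311 -0.2189  0.0332] psi 100.01 zax [ 0.002 -0.007 -1.   ] q6 -39 w 0.0423 F [0.3 1.4 4.8] gf 84
TURN 0.0015 SHIFT cm [ 0.12 -0.74  0.02]
scene 0.56 [0.016 0.438]
scene 0.55 [ 0.183 -0.023]
scene 0.41 [-0.009  0.022]
```

View pics/v4.png

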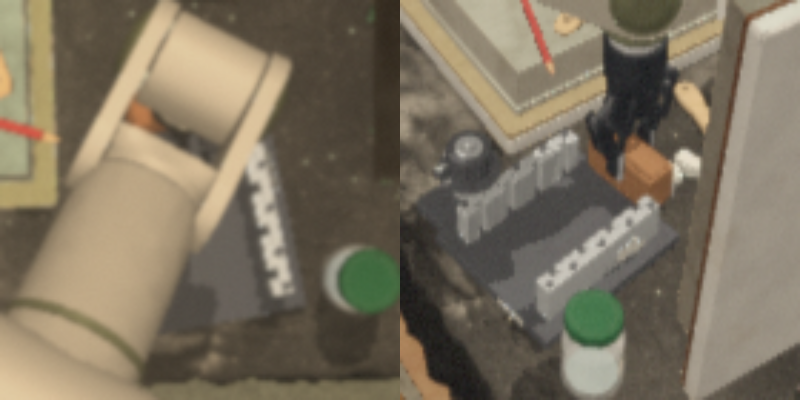

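Bed is empty in both views (chips lie beyond the far end). Lift and return the scraper to its spot.

```bash

python3 -m crank '[4,0,0,-1,0,4,0,0,-3,0,4,0,0,-3,0,4,0,0,-3,0,4,0,0,-2,0,4,0,0,0,0,4,3.4,-1.44,0,0,4,3.4,-1.44,0,0]' >/dev/null
python3 -m crank '[4,3.4,-1.44,0,0,4,3.4,-1.44,0,0,4,3.4,-1.44,0,0,4,3.4,-1.44,0,0,4,3.4,-1.44,0,0,4,3.4,-1.44,0,0,4,0,0,0,-0.118,4,0,0,0,-0.118]' >/dev/null
python3 -m crank '[4,0,0,0,-0.118,4,0,0,0,-0.118,4,0,0,0,-0.118,4,0,0,0,-0.118,4,0,0,0,-0.118,4,0,0,0,-0.118,4,0,0,0,-0.118,4,0,0,0,-0.118]' >/dev/null
python3 -m crank '[4,0,0,0,-0.118,4,0,0,0,0,4,0,0,0,0,4,0,0,0,0,4,0,0,0,0,4,0,0,0,0,4,0,0,0,0,4,0,0,0,0]' >/dev/null
python3 - <<'E'
from fit import *
import to
p=[.5135,-.2398,np.radians(9.93)]
to.main([.4706,.0306,.020,174.4])
for n in("top","scene"):
    im=snap(n,n+"5")
    for r in spotter.look_for(im,"chip_1")[:5]:
        w=pix2world(im,np.array(r["at"])*[560,420],.01);R,t=M(p);print(n,round(r["score"],2),(np.array(r["at"])*[560,420]).round(0),((w[:2]-t)@R).round(3))
E
```

```text
t 20.52 pos [0.4692 0.0294 0.1509] psi 174.34 zax [-0.001 -0.006 -1.   ] q6 -95 w 0.0424 F [ 0.6  0.2 -1.5] gf 83
TURN -0.0010 SHIFT cm [-0.13  0.13 13.09]
top 0.58 [299. 173.] [0.168 0.026]
top 0.58 [304. 183.] [0.137 0.017]
top 0.56 [313. 160.] [ 0.197 -0.024]
top 0.48 [314. 171.] [ 0.165 -0.019]
top 0.37 [374. 245.] [-0.085 -0.151]
scene 0.64 [323. 244.] [ 0.158 -0.027]
scene 0.57 [313. 230.] [0.185 0.045]
scene 0.54 [327. 238.] [ 0.192 -0.016]
scene 0.39 [307. 240.] [0.132 0.024]
```

```bash

python3 -m crank '[4,0,0,3,0,4,0,0,3,0,4,0,0,3,0,4,0,0,2,0,4,0,0,1,0,4,0,0,0.5,0,4,0,0,0.4,0,4,0,0,0.1,0]'
python3 -m crank '[4,0,0,0.1,0,4,0,0,0,0,7,0,0,0,0,7,0,0,0,0,7,0,0,0,0,7,0,0,0,0,7,0,0,-2,0,7,0,0,-3,0]'
python3 -m crank '[5,0,0,-4,0,5,0,0,-4,0,5,0,0,-4,0,3,0,0,0,0,3,0,0,0,0,3,0,0,0,0,3,0,0,0,0,3,0,0,0,0]' 60
python3 to.py .4485 .2255 .17 173.8
```

```text
time_s: 21.38
position: [0.4693, 0.0285, 0.0209]
tool_rot: [[-0.995, 0.098, -0.001], [0.098, 0.995, -0.006], [-0.0, -0.006, -1.0]]
ft_force: [0.3, -0.5, -0.6]
grip_width: 0.0427
gripper_force: 83.0
time_s: 22.05
position: [0.4678, 0.029, 0.0688]
tool_rot: [[-0.995, 0.098, -0.006], [0.098, 0.995, -0.005], [0.005, -0.006, -1.0]]
ft_force: [1.1, -0.9, 0.3]
grip_width: 0.0701
gripper_force: 0.0
time_s: 22.72
position: [0.4687, 0.0297, 0.1886]
tool_rot: [[-0.995, 0.098, -0.004], [0.098, 0.995, -0.006], [0.003, -0.006, -1.0]]
ft_force: [-0.3, 0.7, -0.1]
grip_width: 0.03
gripper_force: 0.0
t 22.72 pos [0.4687 0.0297 0.1886] psi 174.38 zax [-0.004 -0.006 -1.   ] q6 -95 w 0.0300 F [-0.3  0.7 -0.1] gf 0
TURN 0.0100 SHIFT cm [ 4.12 19.25  1.86]
```

```bash

python3 -m crank '[3,0.72,3.2,0,0.01,3,0.72,3.2,0,0,3,0.72,3.2,0,0,3,0.72,3.2,0,0,3,0.72,3.2,0,0,3,0.72,3.2,0,0,3,0,0,3,0,3,0,0,3,0]' >/dev/null
python3 -m crank '[3.4,0,0,0,0,3.4,0,0,0,0,3.4,0,0,0,0,3.4,0,0,0,0,3.4,0,0,0,0,3.4,0,0,0,0,3.4,0,0,0,0,3.4,0,0,0,0]' >/dev/null
python3 to.py .4463 .2251 .06 173.8
python3 - <<'E'
from h import *
a=snap("top","top6");b=snap("scene","scene6")
a=cv2.imread("pics/top6.png")[200:300,100:240];b=cv2.imread("pics/scene6.png")[130:240,150:290]
cv2.imwrite("pics/v6.png",np.hstack([cv2.resize(a,(400,400)),cv2.resize(b,(400,400))]))
E
```

```text
t 24.05 pos [0.4467 0.2247 0.129 ] psi 173.79 zax [-0.    -0.006 -1.   ] q6 -70 w 0.0336 F [0.5 0.7 0.3] gf 0
TURN -0.0001 SHIFT cm [0.05 0.04 6.9 ]
```

View pics/v6.png

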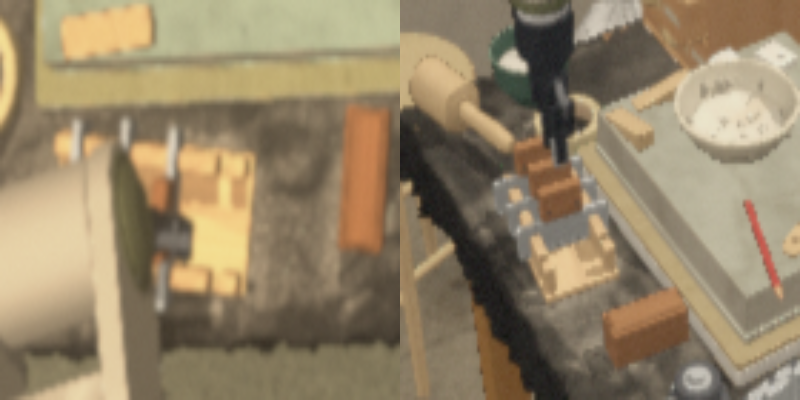

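```bash

python3 -m crank '[3.4,0,0,2,0,3.4,0,0,2,0,3.4,0,0,1,0,3.4,0,0,1,0,3.4,0,0,0.9,0,3.4,0,0,0,0,3.4,0,0,0,0,1,0,0,0,0]' 60
python3 -m crank '[1,0,0,0,0,1,0,0,0,0,1,0,0,0,0,1,0,0,0,0,1,0,0,0,0,1,0,0,0,0,1,0,0,0,0,1,0,0,0,0]' 80
python3 to.py .4463 .2251 .16 173.8
```

```text
time_s: 24.82
position: [0.4469, 0.2244, 0.0602]
tool_rot: [[-0.994, 0.108, 0.0], [0.108, 0.994, -0.006], [-0.001, -0.006, -1.0]]
ft_force: [-0.1, -0.2, 0.9]
grip_width: 0.023
gripper_force: 0.0
time_s: 25.48
position: [0.4471, 0.2245, 0.0605]
tool_rot: [[-0.994, 0.108, 0.001], [0.108, 0.994, -0.006], [-0.002, -0.006, -1.0]]
ft_force: [-0.2, 0.7, 6.2]
grip_width: 0.0147
gripper_force: 78.5
t 25.48 pos [0.4471 0.2245 0.0605] psi 173.80 zax [ 0.001 -0.006 -1.   ] q6 -70 w 0.0147 F [-0.2  0.7  6.2] gf 78
TURN 0.0001 SHIFT cm [ 0.08  0.05 -9.95]
```

```bash

python3 -m crank '[1,0,0,-1,0,1,0,0,-2,0,1,0,0,-3,0,1,0,0,-3,0,1,0,0,-2,0,1,0,0,0,0,1,-1.5,-3.63,0,0,1,-1.5,-3.63,0,0]'
python3 -m crank '[1,-1.5,-3.63,0,0,1,-1.5,-3.63,0,0,1,-1.5,-3.63,0,0,1,-1.5,-3.63,0,0,1,-1.5,-3.63,0,0,1,-1.5,-3.63,0,0,1,-1.5,-3.63,0,0,1,-1.5,-3.63,0,0]' >/dev/null
python3 -m crank '[1,-1.5,-3.63,0,0,1,-1.5,-3.63,0,0,1,0,0,0,0.1172,1,0,0,0,0.1172,1,0,0,0,0.1172,1,0,0,0,0.1172,1,0,0,0,0.1172,1,0,0,0,0.1172]' >/dev/null
python3 -m crank '[1,0,0,0,0.1172,1,0,0,0,0.1172,1,0,0,0,0.1172,1,0,0,0,0.1172,1,0,0,0,0.1172,1,0,0,0,0,1,0,0,0,0,1,0,0,0,0]'
cat > g.py <<'E'
import sys
from fit import *
import to
p=[.5135,-.2398,np.radians(9.93)]
a=[float(v) for v in sys.argv[1:]]
to.main([*m2w(p,a[:2]),a[2],99.93])
E
python3 g.py .066 .0015 .075
```

```text
time_s: 26.15
position: [0.4679, 0.1498, 0.1695]
tool_rot: [[-0.995, 0.104, -0.002], [0.104, 0.995, -0.006], [0.001, -0.006, -1.0]]
ft_force: [1.3, 0.1, -2.0]
grip_width: 0.015
gripper_force: 78.4
time_s: 28.15
position: [0.5784, -0.2273, 0.1716]
tool_rot: [[-0.176, 0.984, -0.002], [0.984, 0.176, -0.006], [-0.005, -0.003, -1.0]]
ft_force: [0.2, -0.6, -0.9]
grip_width: 0.0151
gripper_force: 78.5
t 28.15 pos [ 0.5784 -0.2273  0.1716] psi 100.13 zax [-0.002 -0.006 -1.   ] q6 -42 w 0.0151 F [ 0.2 -0.6 -0.9] gf 78
TURN 0.0035 SHIFT cm [ 0.04 -0.    9.66]
```

```bash

python3 -m crank '[1,0,0,1.5,0.0035,1,0,0,1.5,0,1,0,0,1.5,0,1,0,0,1.5,0,1,0,0,0,0,1,0,0,0,0,1,0,0,0,0,1,0,0,0,0]' >/dev/null
python3 g.py .066 .0015 .075
python3 - <<'E'
from fit import *
a=snap("top","top7");b=snap("scene","scene7")
p=[.5135,-.2398,np.radians(9.93)]
for x,y,z in((.066,-.066,.054),(.066,.069,.054),(.066,-.0635,.060),(.066,.0665,.060)):
    w=[*m2w(p,[x,y]),z];print(x,y,z,"top",w2p(a,w).round(1),"scene",w2p(b,w).round(1))
a=cv2.imread("pics/top7.png")[180:250,270:340];b=cv2.imread("pics/scene7.png")[205:275,260:330]
cv2.imwrite("pics/v7.png",np.hstack([cv2.resize(a,(400,400),interpolation=cv2.INTER_CUBIC),cv2.resize(b,(400,400),interpolation=cv2.INTER_CUBIC)]))
E
```

```text
t 28.82 pos [ 0.579  -0.2281  0.1135] psi 99.78 zax [ 0.001 -0.007 -1.   ] q6 -42 w 0.0148 F [ 0.3 -0.  -2. ] gf 79
TURN -0.0027 SHIFT cm [ 0.13 -0.05  3.85]
0.066 -0.066 0.054 top [337.9 199.7] scene [313.1 252.6]
0.066 0.069 0.054 top [292.  208.8] scene [285.3 232.6]
0.066 -0.0635 0.06 top [337.4 199.7] scene [312.6 250.9]
0.066 0.0665 0.06 top [292.9 208.5] scene [285.8 231.7]
```

View pics/v7.png

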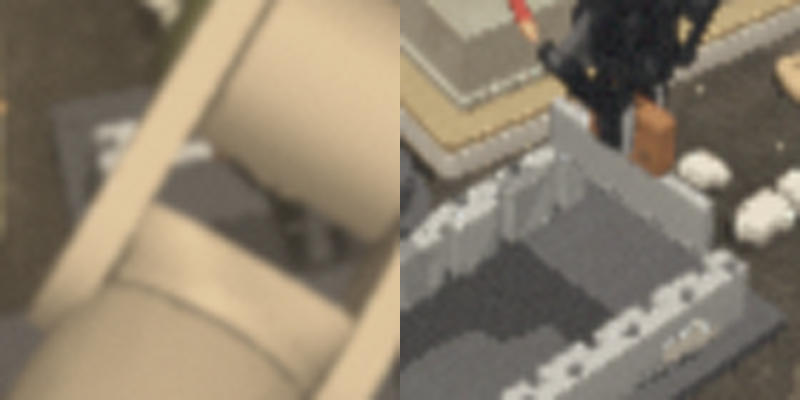

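```bash
python3 - <<'E'
from fit import *
b=optics.get_image("scene");p=[.5135,-.2398,np.radians(9.93)];R,t=M(p)
for x in(-.004,.004):
  for y in(-.0635,.0665):
    for z in(.105,):
      w=w2p(b,[*m2w(p,[.066+x,y]),z]);print(x,y,z,((w-[260,205]+.5)/.175-.5+[400,0]).round(0))
print(w2p(b,[*m2w(p,[.066,.0]),.105])-w2p(b,[*m2w(p,[.066,.001]),.105]),w2p(b,[*m2w(p,[.066,.0]),.105])-w2p(b,[*m2w(p,[.067,.0]),.105]))
E
```

```text
-0.004 -0.0635 0.105 [702. 211.]
-0.004 0.0665 0.105 [546. 101.]
0.004 -0.0635 0.105 [712. 204.]
0.004 0.0665 0.105 [556.  96.]
[0.21005182 0.14697485] [-0.21392119  0.13361879]
```

```bash

python3 -m crank '[1,0.05,-0.05,0.5,-0.003,1,0,0,0.5,0,1,0,0,0.2,0,1,0,0,0.2,0,1,0,0,0.2,0,1,0,0,0.2,0,1,0,0,0,0,1,0,0,0,0]'
python3 g.py .066 .0015 .0645
```

```text
time_s: 29.63
position: [0.5779, -0.2275, 0.0943]
tool_rot: [[-0.172, 0.985, -0.001], [0.985, 0.172, -0.006], [-0.006, -0.002, -1.0]]
ft_force: [-0.8, 0.1, -1.6]
grip_width: 0.0147
gripper_force: 78.6
t 29.63 pos [ 0.5779 -0.2275  0.0943] psi 99.91 zax [-0.001 -0.006 -1.   ] q6 -42 w 0.0147 F [-0.8  0.1 -1.6] gf 79
TURN -0.0003 SHIFT cm [0.05 0.04 2.98]
```

```bash

python3 -m crank '[1,0,0,0.2,0,1,0,0,0.2,0,1,0,0,0.2,0,1,0,0,0.2,0,1,0,0,0.2,0,1,0,0,0,0,1,0,0,0,0,1,0,0,0,0]'
python3 g.py .066 .0015 .0645
```

```text
time_s: 30.3
position: [0.578, -0.2276, 0.0845]
tool_rot: [[-0.172, 0.985, -0.001], [0.985, 0.172, -0.006], [-0.006, -0.002, -1.0]]
ft_force: [-0.9, 0.9, -2.4]
grip_width: 0.0148
gripper_force: 78.6
t 30.30 pos [ 0.578  -0.2276  0.0845] psi 99.91 zax [-0.001 -0.006 -1.   ] q6 -42 w 0.0148 F [-0.9  0.9 -2.4] gf 79
TURN -0.0003 SHIFT cm [0.06 0.04 2.  ]
```

Sliding freely. Continue to home.

```bash

python3 -m crank '[1,0,0,0.3,0,1,0,0,0.3,0,1,0,0,0.3,0,1,0,0,0.3,0,1,0,0,0.3,0,1,0,0,0.2,0,1,0,0,0.1,0,1,0,0,0,0]'
python3 -m crank '[1,0,0,0.1,0,1,0,0,0.1,0,1,0,0,0.1,0,1,0,0,0,0,1,0,0,0,0,1,0,0,0,0,1,0,0,0,0,1,0,0,0,0]'
python3 g.py .066 .0015 .0645
```

```text
time_s: 30.97
position: [0.5778, -0.2277, 0.0661]
tool_rot: [[-0.172, 0.985, -0.001], [0.985, 0.172, -0.006], [-0.006, -0.002, -1.0]]
ft_force: [0.7, 1.0, -1.4]
grip_width: 0.0149
gripper_force: 78.6
time_s: 31.63
position: [0.5782, -0.2281, 0.0645]
tool_rot: [[-0.172, 0.985, 0.0], [0.985, 0.172, -0.007], [-0.007, -0.001, -1.0]]
ft_force: [-1.3, -0.4, 5.9]
grip_width: 0.015
gripper_force: 79.7
t 31.63 pos [ 0.5782 -0.2281  0.0645] psi 99.91 zax [ 0.    -0.007 -1.   ] q6 -42 w 0.0150 F [-1.3 -0.4  5.9] gf 80
TURN -0.0004 SHIFT cm [0.11 0.03 0.  ]
```

```bash

python3 -m crank '[3,0,0,0,0,3,0,0,0,0,3,0,0,0,0,3,0,0,-1,0,3,0,0,-2.5,0,3,0,0,-3.5,0,3,0,0,-3.5,0,3,3.67,-0.263,0,0]'
python3 -m crank '[3,3.67,-0.263,0,0,3,3.67,-0.263,0,0,3,3.67,-0.263,0,0,3,3.67,-0.263,0,0,3,3.67,-0.263,0,0,3,3.67,-0.263,0,0,3,3.67,-0.263,0,0,3,3.67,-0.263,0,0]' >/dev/null
python3 -m crank '[3,3.67,-0.263,0,0,3,3.67,-0.263,0,0,3,3.67,-0.263,0,0,3,3.67,-0.263,0,0,3,3.67,-0.263,0,0,3,0,0,0,-0.1172,3,0,0,0,-0.1172,3,0,0,0,-0.1172]' >/dev/null
python3 -m crank '[3.4,0,0,0,-0.1172,3.4,0,0,0,-0.1172,3.4,0,0,0,-0.1172,3.4,0,0,0,-0.1172,3.4,0,0,0,-0.1172,3.4,0,0,0,-0.1172,3.4,0,0,0,-0.1172,3.4,0,0,0,-0.1172]' >/dev/null
python3 -m crank '[3.4,0,0,2,0,3.4,0,0,2,0,3.4,0,0,0,0,3.4,0,0,0,0,3.4,0,0,0,0,3.4,0,0,0,0,3.4,0,0,0,0,3.4,0,0,0,0]' >/dev/null
python3 to.py .4536 .2717 .06 173.8
python3 - <<'E'
from fit import *
for n in("top","scene"):
    im=snap(n,n+"8")
    for q,z in(("scraper",.045),("divider_1",.092)):
      for r in spotter.look_for(im,q)[:4]:print(n,q,round(r["score"],2),pix2world(im,np.array(r["at"])*[560,420],z).round(3))
E
```

```text
time_s: 32.3
position: [0.5724, -0.1968, 0.1757]
tool_rot: [[-0.168, 0.986, 0.012], [0.986, 0.168, -0.015], [-0.017, 0.009, -1.0]]
ft_force: [1.3, -0.7, 0.7]
grip_width: 0.0301
gripper_force: 0.0
t 34.97 pos [0.4535 0.2726 0.1261] psi 173.78 zax [ 0.    -0.006 -1.   ] q6 -65 w 0.0341 F [ 0.2 -0.2  0.5] gf 0
TURN -0.0004 SHIFT cm [-0.02 -0.08  6.61]
top scraper 0.95 [0.467 0.024 0.045]
top divider_1 0.79 [ 0.575 -0.218  0.092]
top divider_1 0.75 [ 0.45  -0.142  0.092]
top divider_1 0.62 [0.471 0.258 0.092]
top divider_1 0.16 [ 0.497 -0.218  0.092]
scene scraper 0.91 [ 0.452 -0.007  0.045]
scene scraper 0.64 [ 0.398 -0.578  0.045]
scene divider_1 0.75 [ 0.55  -0.26   0.092]
scene divider_1 0.67 [0.419 0.259 0.092]
scene divider_1 0.56 [0.431 0.212 0.092]
```

```bash

python3 -m crank '[3.4,0,-0.08,2,0,3.4,0,0,2,0,3.4,0,0,1,0,3.4,0,0,1,0,3.4,0,0,0.6,0,3.4,0,0,0,0,3.4,0,0,0,0,1,0,0,0,0]' 80
python3 -m crank '[1,0,0,0,0,1,0,0,0,0,1,0,0,0,0,1,0,0,0,0,1,0,0,0,0,1,0,0,0,0,1,0,0,0,0,1,0,0,0,0]' 80
python3 - <<'E'
from fit import *
import to
p=[.5135,-.2398,np.radians(9.93)];R,t=M(p)
to.main([*m2w(p,[-.066,.0007]),.17,173.8])
E
```

```text
time_s: 35.93
position: [0.4535, 0.2714, 0.06]
tool_rot: [[-0.994, 0.108, 0.0], [0.108, 0.994, -0.006], [-0.001, -0.006, -1.0]]
ft_force: [0.8, 0.0, -0.3]
grip_width: 0.0231
gripper_force: 0.0
time_s: 36.6
position: [0.4536, 0.2715, 0.0602]
tool_rot: [[-0.994, 0.108, 0.001], [0.108, 0.994, -0.006], [-0.002, -0.005, -1.0]]
ft_force: [-0.8, 0.7, 6.0]
grip_width: 0.015
gripper_force: 78.4
t 36.60 pos [0.4536 0.2715 0.0602] psi 173.78 zax [ 0.001 -0.006 -1.   ] q6 -65 w 0.0150 F [-0.8  0.7  6. ] gf 78
TURN -0.0004 SHIFT cm [ -5.12 -51.95 -10.98]
```

```bash

python3 -m crank '[1,0,0,-1,0,1,0,0,-2,0,1,0,0,-3,0,1,0,0,-3,0,1,0,0,-2,0,1,0,0,0,0,1,-0.394,-4,0,0,1,-0.394,-4,0,0]'
python3 -m crank '[1,-0.394,-4,0,0,1,-0.394,-4,0,0,1,-0.394,-4,0,0,1,-0.394,-4,0,0,1,-0.394,-4,0,0,1,-0.394,-4,0,0,1,-0.394,-4,0,0,1,-0.394,-4,0,0]' >/dev/null
python3 -m crank '[1,-0.394,-4,0,0,1,-0.394,-4,0,0,1,-0.394,-4,0,0,1,0,0,0,0.1172,1,0,0,0,0.1172,1,0,0,0,0.1172,1,0,0,0,0.1172,1,0,0,0,0.1172]' >/dev/null
python3 -m crank '[1,0,0,0,0.1172,1,0,0,0,0.1172,1,0,0,0,0.1172,1,0,0,0,0.1172,1,0,0,0,0.1172,1,0,0,0,0.1172,1,0,0,0,0,1,0,0,0,0]'
python3 g.py -.066 .0007 .1135
```

```text
time_s: 37.27
position: [0.4515, 0.1916, 0.1694]
tool_rot: [[-0.995, 0.105, -0.001], [0.105, 0.994, -0.007], [0.001, -0.007, -1.0]]
ft_force: [1.9, -0.0, -0.8]
grip_width: 0.0149
gripper_force: 78.7
time_s: 39.27
position: [0.4474, -0.2503, 0.1721]
tool_rot: [[-0.176, 0.984, -0.002], [0.984, 0.176, -0.005], [-0.005, -0.003, -1.0]]
ft_force: [0.0, -0.7, -1.7]
grip_width: 0.0147
gripper_force: 78.8
t 39.27 pos [ 0.4474 -0.2503  0.1721] psi 100.11 zax [-0.002 -0.005 -1.   ] q6 -52 w 0.0147 F [ 0.  -0.7 -1.7] gf 79
TURN 0.0032 SHIFT cm [-0.04  0.09  5.86]
```

```bash

python3 -m crank '[1,-0.04,0.09,1.5,0.003,1,0,0,1.5,0,1,0,0,1.5,0,1,0,0,1.2,0,1,0,0,0,0,1,0,0,0,0,1,0,0,0,0,1,0,0,0,0]' >/dev/null
python3 g.py -.066 .0007 .0945
```

```text
t 39.93 pos [ 0.449  -0.2514  0.1165] psi 99.80 zax [ 0.    -0.007 -1.   ] q6 -52 w 0.0148 F [ 0.  -0.9 -1.2] gf 79
TURN -0.0023 SHIFT cm [ 0.1  -0.04  2.2 ]
```

```bash
python3 - <<'E'
from fit import *
b=snap("scene","scene9");p=[.5135,-.2398,np.radians(9.93)]
im=b["color"][:,:,::-1].copy()
c=cv2.resize(im[210:310,205:305],(600,600),interpolation=cv2.INTER_CUBIC)
z=env.observe()["position"][2]-.0505
for x in(-.004,.004):
  for y in(-.0635,.0665):
    w=w2p(b,[*m2w(p,[-.066+x,y]),z+.042]);q=((w-[205,210]+.5)*6-.5);print(x,y,q.round(0))
    cv2.circle(c,tuple(int(v) for v in q),3,(0,0,255),1)
cv2.imwrite("pics/v9.png",c)
E
```

```text
-0.004 -0.0635 [469. 304.]
-0.004 0.0665 [306. 178.]
0.004 -0.0635 [480. 297.]
0.004 0.0665 [317. 172.]
```

View pics/v9.png

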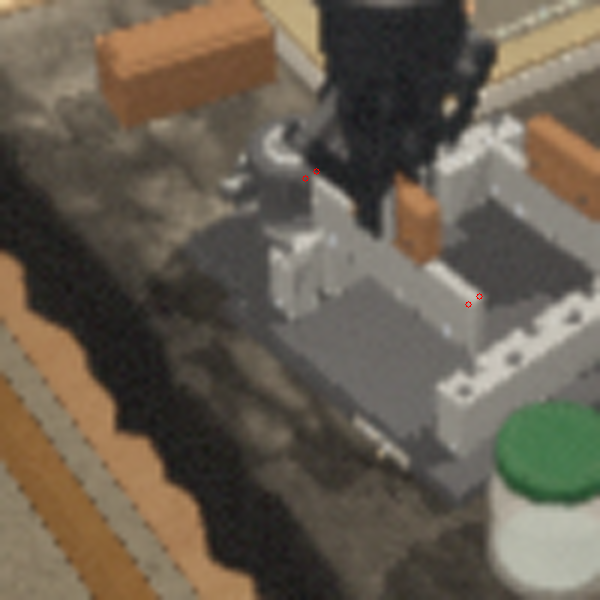

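Divider 2's blade ends line up with the predicted corners to within a pixel (slightly to −y). Correct and lower.

```bash

python3 -m crank '[1,0.12,-0.03,0.5,-0.002,1,0,0,0.5,0,1,0,0,0.3,0,1,0,0,0.3,0,1,0,0,0.3,0,1,0,0,0.3,0,1,0,0,0,0,1,0,0,0,0]'
python3 -m crank '[1,0,0,0.2,0,1,0,0,0.2,0,1,0,0,0.2,0,1,0,0,0.2,0,1,0,0,0.2,0,1,0,0,0,0,1,0,0,0,0,1,0,0,0,0]'
python3 g.py -.066 .0007 .0645
```

```text
time_s: 40.65
position: [0.4481, -0.2501, 0.0935]
tool_rot: [[-0.171, 0.985, -0.001], [0.985, 0.171, -0.006], [-0.006, -0.002, -1.0]]
ft_force: [-0.0, -0.2, -1.5]
grip_width: 0.015
gripper_force: 78.8
time_s: 41.32
position: [0.4482, -0.2502, 0.0837]
tool_rot: [[-0.171, 0.985, -0.001], [0.985, 0.171, -0.006], [-0.006, -0.002, -1.0]]
ft_force: [0.4, -0.3, -1.1]
grip_width: 0.0148
gripper_force: 78.8
t 41.32 pos [ 0.4482 -0.2502  0.0837] psi 99.85 zax [-0.001 -0.006 -1.   ] q6 -52 w 0.0148 F [ 0.4 -0.3 -1.1] gf 79
TURN -0.0014 SHIFT cm [-0.03  0.01  1.92]
```

```bash

python3 -m crank '[1,0,0,0.3,0,1,0,0,0.3,0,1,0,0,0.3,0,1,0,0,0.3,0,1,0,0,0.3,0,1,0,0,0.2,0,1,0,0,0.1,0,1,0,0,0,0]'
python3 -m crank '[1,0,0,0.1,0,1,0,0,0.05,0,1,0,0,0.05,0,1,0,0,0,0,1,0,0,0,0,1,0,0,0,0,1,0,0,0,0,1,0,0,0,0]'
python3 to.py .4542 .3200 .17 99.93
```

```text
time_s: 41.98
position: [0.4481, -0.2503, 0.0654]
tool_rot: [[-0.171, 0.985, -0.001], [0.985, 0.171, -0.006], [-0.006, -0.002, -1.0]]
ft_force: [0.7, 0.9, -2.0]
grip_width: 0.0148
gripper_force: 78.8
time_s: 42.65
position: [0.4483, -0.2506, 0.0643]
tool_rot: [[-0.171, 0.985, -0.0], [0.985, 0.171, -0.007], [-0.007, -0.001, -1.0]]
ft_force: [-0.6, -0.0, 5.0]
grip_width: 0.0147
gripper_force: 80.0
t 42.65 pos [ 0.4483 -0.2506  0.0643] psi 99.86 zax [-0.    -0.007 -1.   ] q6 -52 w 0.0147 F [-0.6 -0.   5. ] gf 80
TURN -0.0013 SHIFT cm [ 56.11  10.42 -10.57]
```

```bash

python3 -m crank '[3,0,0,0,0,3,0,0,0,0,3,0,0,0,0,3,0,0,-1,0,3,0,0,-2.5,0,3,0,0,-3.5,0,3,0,0,-3.5,0,3,0,0,0,0]'
python3 -m crank '[3,4,0.744,0,0,3,4,0.744,0,0,3,4,0.744,0,0,3,4,0.744,0,0,3,4,0.744,0,0,3,4,0.744,0,0,3,4,0.744,0,0,3,4,0.744,0,0]' >/dev/null
python3 -m crank '[3,4,0.744,0,0,3,4,0.744,0,0,3,4,0.744,0,0,3,4,0.744,0,0,3,4,0.744,0,0,3,4,0.744,0,-0.1172,3,0,0,0,-0.1172,3,0,0,0,-0.1172]' >/dev/null
python3 -m crank '[3.4,0,0,0,-0.1172,3.4,0,0,0,-0.1172,3.4,0,0,0,-0.1172,3.4,0,0,0,-0.1172,3.4,0,0,0,-0.1172,3.4,0,0,0,-0.1172,3.4,0,0,0,-0.1172,3.4,0,0,0,-0.1172]' >/dev/null
python3 -m crank '[3.4,0,0,2,0,3.4,0,0,2,0,3.4,0,0,0,0,3.4,0,0,0,0,3.4,0,0,0,0,3.4,0,0,0,0,3.4,0,0,0,0,3.4,0,0,0,0]' >/dev/null
python3 to.py .4542 .3200 .06 173.8
```

```text
time_s: 43.32
position: [0.4502, -0.2512, 0.1746]
tool_rot: [[-0.171, 0.985, 0.007], [0.985, 0.171, -0.014], [-0.015, 0.005, -1.0]]
ft_force: [-0.6, -0.9, 1.0]
grip_width: 0.03
gripper_force: 0.0
t 45.98 pos [0.4552 0.3198 0.1258] psi 173.72 zax [ 0.    -0.006 -1.   ] q6 -61 w 0.0342 F [ 0.1  1.3 -0.4] gf 0
TURN -0.0014 SHIFT cm [0.1  0.01 6.58]
```

```bash

python3 -m crank '[3.4,0.1,0,2,-0.001,3.4,0,0,2,0,3.4,0,0,1,0,3.4,0,0,1,0,3.4,0,0,0.6,0,3.4,0,0,0,0,3.4,0,0,0,0,1,0,0,0,0]' 80
python3 -m crank '[1,0,0,0,0,1,0,0,0,0,1,0,0,0,0,1,0,0,0,0,1,0,0,0,0,1,0,0,0,0,1,0,0,0,0,1,0,0,0,0]' 80
python3 - <<'E'
from fit import *
import to
p=[.5135,-.2398,np.radians(9.93)];R,t=M(p)
to.main([*m2w(p,[.022,.0007]),.17,173.8])
E
```

```text
time_s: 46.65
position: [0.4543, 0.3195, 0.0598]
tool_rot: [[-0.994, 0.108, 0.0], [0.108, 0.994, -0.006], [-0.001, -0.006, -1.0]]
ft_force: [0.1, -0.1, 0.5]
grip_width: 0.0232
gripper_force: 0.0
time_s: 47.32
position: [0.4544, 0.3196, 0.06]
tool_rot: [[-0.994, 0.108, 0.001], [0.108, 0.994, -0.005], [-0.002, -0.005, -1.0]]
ft_force: [-0.6, 0.3, 6.6]
grip_width: 0.0148
gripper_force: 78.4
t 47.32 pos [0.4544 0.3196 0.06  ] psi 173.78 zax [ 0.001 -0.005 -1.   ] q6 -61 w 0.0148 F [-0.6  0.3  6.6] gf 78
TURN -0.0004 SHIFT cm [-14.01 -54.3  -11.  ]
```

```bash

python3 -m crank '[1,0,0,-1,0,1,0,0,-2,0,1,0,0,-3,0,1,0,0,-3,0,1,0,0,-3,0,1,0,0,0,0,1,-1,-3.88,0,0,1,-1,-3.88,0,0]'
python3 -m crank '[1,-1,-3.88,0,0,1,-1,-3.88,0,0,1,-1,-3.88,0,0,1,-1,-3.88,0,0,1,-1,-3.88,0,0,1,-1,-3.88,0,0,1,-1,-3.88,0,0,1,-1,-3.88,0,0]' >/dev/null
python3 -m crank '[1,-1,-3.88,0,0,1,-1,-3.88,0,0,1,-1,-3.88,0,0,1,-1,-3.88,0,0,1,0,0,0,0.1172,1,0,0,0,0.1172,1,0,0,0,0.1172,1,0,0,0,0.1172]' >/dev/null
python3 -m crank '[1,0,0,0,0.1172,1,0,0,0,0.1172,1,0,0,0,0.1172,1,0,0,0,0.1172,1,0,0,0,0.1172,1,0,0,0,0.1172,1,0,0,0,0.1172,1,0,0,0,0]'
python3 g.py .022 .0007 .1165
```

```text
time_s: 47.98
position: [0.4648, 0.2408, 0.1797]
tool_rot: [[-0.995, 0.105, -0.001], [0.105, 0.994, -0.006], [-0.0, -0.006, -1.0]]
ft_force: [1.2, -0.3, -1.9]
grip_width: 0.0146
gripper_force: 78.8
time_s: 49.98
position: [0.5339, -0.2349, 0.1822]
tool_rot: [[-0.168, 0.986, -0.002], [0.986, 0.168, -0.006], [-0.005, -0.003, -1.0]]
ft_force: [1.0, -0.7, -1.3]
grip_width: 0.0149
gripper_force: 78.9
t 49.98 pos [ 0.5339 -0.2349  0.1822] psi 99.68 zax [-0.002 -0.006 -1.   ] q6 -45 w 0.0149 F [ 1.  -0.7 -1.3] gf 79
TURN -0.0044 SHIFT cm [-0.06  0.1   6.57]
```

```bash

python3 -m crank '[1,-0.06,0.1,1.5,0,1,0,0,1.5,0,1,0,0,1.5,0,1,0,0,1.5,0,1,0,0,0.5,0,1,0,0,0,0,1,0,0,0,0,1,0,0,0,0]' >/dev/null
python3 g.py .022 .0010 .0945
```

```text
t 50.65 pos [ 0.5357 -0.2362  0.1185] psi 99.97 zax [ 0.    -0.007 -1.   ] q6 -45 w 0.0150 F [ 0.2 -0.1 -1.5] gf 79
TURN 0.0006 SHIFT cm [ 0.12 -0.05  2.4 ]
```

```bash

python3 -m crank '[1,0.1,-0.04,0.6,0.0005,1,0,0,0.6,0,1,0,0,0.3,0,1,0,0,0.3,0,1,0,0,0.3,0,1,0,0,0.3,0,1,0,0,0,0,1,0,0,0,0]'
python3 -m crank '[1,0,0,0.2,0,1,0,0,0.2,0,1,0,0,0.2,0,1,0,0,0.2,0,1,0,0,0.2,0,1,0,0,0,0,1,0,0,0,0,1,0,0,0,0]'
python3 g.py .022 .0007 .0645
```

```text
time_s: 51.32
position: [0.5347, -0.2351, 0.0934]
tool_rot: [[-0.172, 0.985, -0.001], [0.985, 0.172, -0.006], [-0.006, -0.002, -1.0]]
ft_force: [0.2, -0.5, -2.0]
grip_width: 0.015
gripper_force: 79.0
time_s: 51.98
position: [0.5348, -0.2352, 0.0835]
tool_rot: [[-0.172, 0.985, -0.001], [0.985, 0.172, -0.006], [-0.006, -0.002, -1.0]]
ft_force: [0.0, -0.2, -2.0]
grip_width: 0.0151
gripper_force: 79.0
t 51.98 pos [ 0.5348 -0.2352  0.0835] psi 99.89 zax [-0.001 -0.006 -1.   ] q6 -45 w 0.0151 F [ 0.  -0.2 -2. ] gf 79
TURN -0.0008 SHIFT cm [-0.01  0.02  1.9 ]
```

```bash

python3 -m crank '[1,0,0,0.3,0,1,0,0,0.3,0,1,0,0,0.3,0,1,0,0,0.3,0,1,0,0,0.3,0,1,0,0,0.2,0,1,0,0,0.1,0,1,0,0,0,0]'
python3 -m crank '[1,0,0,0.1,0,1,0,0,0.05,0,1,0,0,0,0,1,0,0,0,0,1,0,0,0,0,2.6,0,0,0,0,2.6,0,0,0,0,2.6,0,0,0,0]'
python3 -m crank '[2.6,0,0,0,0,2.6,0,0,-1,0,2.6,0,0,-2,0,2.6,0,0,-3,0,2.6,0,0,-3,0,5,0,0,-2,0,7.5,0,0,0,0,7.5,0,0,0,0]'
python3 to.py .4506 -.1412 .065 55
```

```text
time_s: 52.65
position: [0.5347, -0.2353, 0.0652]
tool_rot: [[-0.172, 0.985, -0.001], [0.985, 0.172, -0.006], [-0.006, -0.002, -1.0]]
ft_force: [0.1, 0.4, -1.1]
grip_width: 0.0151
gripper_force: 79.0
time_s: 53.32
position: [0.5347, -0.2353, 0.064]
tool_rot: [[-0.172, 0.985, -0.001], [0.985, 0.172, -0.006], [-0.006, -0.002, -1.0]]
ft_force: [0.2, -0.7, 0.5]
grip_width: 0.026
gripper_force: 0.0
time_s: 53.98
position: [0.5351, -0.2347, 0.1755]
tool_rot: [[-0.172, 0.985, 0.001], [0.985, 0.172, -0.008], [-0.008, -0.0, -1.0]]
ft_force: [-0.4, -0.4, -1.2]
grip_width: 0.0617
gripper_force: 0.0
t 53.98 pos [ 0.5351 -0.2347  0.1755] psi 99.89 zax [ 0.001 -0.008 -1.   ] q6 -45 w 0.0617 F [-0.4 -0.4 -1.2] gf 0
TURN 0.7834 SHIFT cm [  2.82 -12.28  11.05]
```

```bash

python3 -m crank '[7.5,0,0,0,0.112,7.5,0,0,0,0.112,7.5,0,0,0,0.112,7.5,0,0,0,0.112,7.5,0,0,0,0.112,7.5,0,0,0,0.112,7.5,0,0,0,0.112,7.5,0,0,0,0]' >/dev/null
python3 -m crank '[7.5,0.7,-3.07,0,0,7.5,0.7,-3.07,0,0,7.5,0.7,-3.07,0,0,7.5,0.7,-3.07,0,0,7.5,0,0,2,0,7.5,0,0,2,0,7.5,0,0,0,0,7.5,0,0,0,0]'
python3 to.py .4506 -.1412 .065 55
python3 - <<'E'
from fit import *
b=snap("scene","scene10");a=snap("top","top10")
print(w2p(a,[.4506,-.1412,.0955]),w2p(b,[.4506,-.1412,.0955]))
A=cv2.imread("pics/top10.png")[180:280,262:362];B=cv2.imread("pics/scene10.png")[200:300,220:320]
cv2.imwrite("pics/v10.png",np.hstack([cv2.resize(A,(400,400),interpolation=cv2.INTER_CUBIC),cv2.resize(B,(400,400),interpolation=cv2.INTER_CUBIC)]))
E
```

```text
time_s: 55.32
position: [0.4499, -0.1413, 0.133]
tool_rot: [[0.572, 0.82, -0.003], [0.82, -0.572, -0.005], [-0.006, 0.0, -1.0]]
ft_force: [0.6, -0.2, 1.5]
grip_width: 0.0751
gripper_force: 0.0
t 55.32 pos [ 0.4499 -0.1413  0.133 ] psi 55.09 zax [-0.003 -0.005 -1.   ] q6 3 w 0.0751 F [ 0.6 -0.2  1.5] gf 0
TURN 0.0016 SHIFT cm [0.04 0.05 6.8 ]
[286.8072371  250.15480157] [253.33409288 232.45944427]
```

View pics/v10.png

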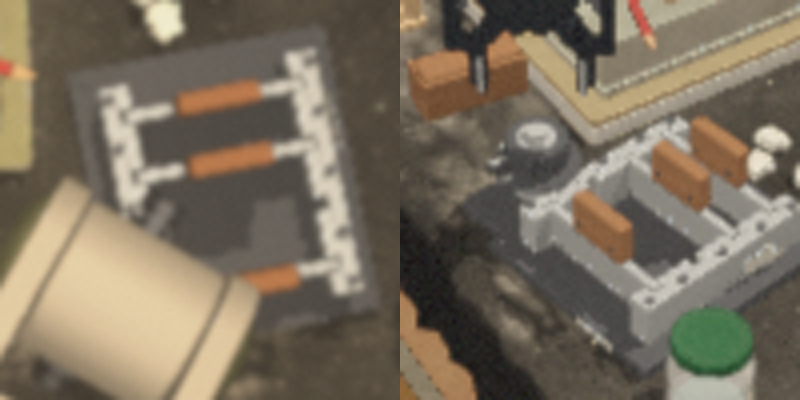

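All three dividers stand home in grooves 1, 3 and 4; the fingers straddle the ring from above. Descend and grip it.

```bash

python3 -m crank '[7.5,0.04,0.05,2,0,7.5,0,0,2,0,7.5,0,0,1,0,7.5,0,0,1,0,7.5,0,0,0.5,0,7.5,0,0,0,0,4.5,0,0,0,0,4.5,0,0,0,0]' 60
python3 -m crank '[4.5,0,0,0,0,4.5,0,0,0,0,4.5,0,0,0,0,4.5,0,0,0,0,4.5,0,0,0,0,4.5,0,0,0,0,4.5,0,0,0,0,4.5,0,0,0,0]' 60
python3 -c "
from h import *;s=env.observe();print(np.round(s['q'],1),s['wrist_torque'])"
```

```text
time_s: 56.08
position: [0.4507, -0.1415, 0.0693]
tool_rot: [[0.574, 0.819, -0.001], [0.819, -0.574, -0.006], [-0.005, 0.002, -1.0]]
ft_force: [-7.5, 6.7, 51.4]
grip_width: 0.0527
gripper_force: 49.9
time_s: 56.75
position: [0.4507, -0.1415, 0.0698]
tool_rot: [[0.574, 0.819, -0.001], [0.819, -0.574, -0.006], [-0.005, 0.003, -1.0]]
ft_force: [-3.0, 2.4, 10.2]
grip_width: 0.0517
gripper_force: 63.8
[-31.7  25.5 100.   -0.4  54.4   3.6] [ 0.62985858  0.89324685 -0.15267455]
```

```bash

python3 -m crank '[4.5,0,0,-0.1,0,4.5,0,0,0,0.06,4.5,0,0,0,0.06,4.5,0,0,0,0.08,4.5,0,0,0,0.08,4.5,0,0,0,0.08,4.5,0,0,0,0.08,4.5,0,0,0,0.08]' 80
python3 -c "
from h import *;s=env.observe();print(np.round(s['q'],1),s['wrist_torque'])"
python3 -m crank '[4.5,0,0,0,0.08,4.5,0,0,0,0.08,4.5,0,0,0,0.08,4.5,0,0,0,0.08,4.5,0,0,0,0.08,4.5,0,0,0,0.08,4.5,0,0,0,0.08,4.5,0,0,0,0.08]'
python3 -m crank '[4.5,0,0,0,0.08,4.5,0,0,0,0.07,4.5,0,0,0,0,4.5,0,0,0,0,4.5,0,0,0,0,4.5,0,0,0,0,4.5,0,0,0,0,4.5,0,0,0,0]'
python3 to.py .4506 -.1412 .065 -20
python3 -c "
from h import *;s=env.observe();print(np.round(s['q'],1),s['wrist_torque'])"
```

```text
time_s: 57.42
position: [0.4503, -0.141, 0.07]
tool_rot: [[0.907, 0.422, -0.002], [0.422, -0.906, -0.005], [-0.004, 0.003, -1.0]]
ft_force: [-3.2, 4.3, 5.0]
grip_width: 0.0512
gripper_force: 87.9
[-31.6  25.5 100.   -0.4  54.5  33.6] [1.12562265 0.69148644 0.12564644]
time_s: 58.08
position: [0.4504, -0.1404, 0.07]
tool_rot: [[0.979, -0.202, -0.002], [-0.202, -0.979, -0.004], [-0.001, 0.004, -1.0]]
ft_force: [-0.8, 9.0, 2.8]
grip_width: 0.0508
gripper_force: 85.0
time_s: 58.75
position: [0.4501, -0.1402, 0.0698]
tool_rot: [[0.939, -0.344, -0.002], [-0.344, -0.939, -0.003], [-0.001, 0.004, -1.0]]
ft_force: [-2.3, 9.2, 2.8]
grip_width: 0.0512
gripper_force: 88.1
t 58.75 pos [ 0.4501 -0.1402  0.0698] psi -20.10 zax [-0.002 -0.003 -1.   ] q6 79 w 0.0512 F [-2.3  9.2  2.8] gf 88
TURN -0.0017 SHIFT cm [0.08 0.08 0.48]
[-31.6  25.5 100.   -0.3  54.5  78.7] [ 1.38056849  0.35375447 -0.12874903]
```

```bash

python3 -m crank '[7.5,0,0,0,0,7.5,0,0,0,0,7.5,0,0,0,0,7.5,0,0,0,0,7.5,0,0,0,0,7.5,0,0,-1,0,7.5,0,0,-3,0,7.5,0,0,-3,0]'
python3 -m crank '[7.5,-3,0,-1,0,7.5,-3,0,-2,0,7.5,-4,0,-2,0,7.5,-2,2,0,0,7.5,0,3,0,0,7.5,0,4,0,0,7.5,0,4,0,0,7.5,0,4,0,0]'
python3 - <<'E'
from fit import *
b=snap("scene","scene11");a=snap("top","top11")
p=[.5135,-.2398,np.radians(9.93)]
for an in(0,1.22,1.31):
    d=np.array([-np.cos(an),np.sin(an)])*.042
    w=[*m2w(p,np.array([-.045,.108])+d),.076];print(an,((w2p(a,w)-[255,200])*5).round(),((w2p(b,w)-[215,200])*5).round()+[400,0])
A=cv2.imread("pics/top11.png")[200:280,255:335];B=cv2.imread("pics/scene11.png")[200:280,215:295]
cv2.imwrite("pics/v11.png",np.hstack([cv2.resize(A,(400,400),interpolation=cv2.INTER_CUBIC),cv2.resize(B,(400,400),interpolation=cv2.INTER_CUBIC)]))
for n,im in(("top",a),("scene",b)):
  for q,z in(("ring_ear",.076),("scraper",.045)):
    for r in spotter.look_for(im,q)[:2]:print(n,q,round(r["score"],2),(np.array(r["at"])*[560,420]).round(1),pix2world(im,np.array(r["at"])*[560,420],z).round(3))
E
```

```text
time_s: 59.42
position: [0.4505, -0.1412, 0.1398]
tool_rot: [[0.939, -0.344, -0.003], [-0.344, -0.939, -0.005], [-0.001, 0.006, -1.0]]
ft_force: [-0.8, -0.5, -0.5]
grip_width: 0.0751
gripper_force: 0.0
time_s: 60.08
position: [0.2814, -0.262, 0.1895]
tool_rot: [[0.939, -0.343, -0.0], [-0.343, -0.939, -0.008], [0.002, 0.007, -1.0]]
ft_force: [1.7, 0.4, -0.0]
grip_width: 0.0752
gripper_force: 0.0
0 [172. 323.] [544. 212.]
1.22 [ 94. 289.] [539. 165.]
1.31 [ 91. 283.] [542. 162.]
top ring_ear 0.84 [283.5 249.7] [ 0.451 -0.133  0.076]
top ring_ear 0.61 [309.5 232.5] [ 0.498 -0.207  0.076]
top scraper 0.78 [225.5 244. ] [0.47  0.033 0.045]
top scraper 0.69 [312.4 231.9] [ 0.499 -0.218  0.045]
scene ring_ear 0.82 [254.1 234.2] [ 0.459 -0.131  0.076]
scene scraper 0.86 [238.9 218.9] [0.471 0.001 0.045]
```

View pics/v11.png

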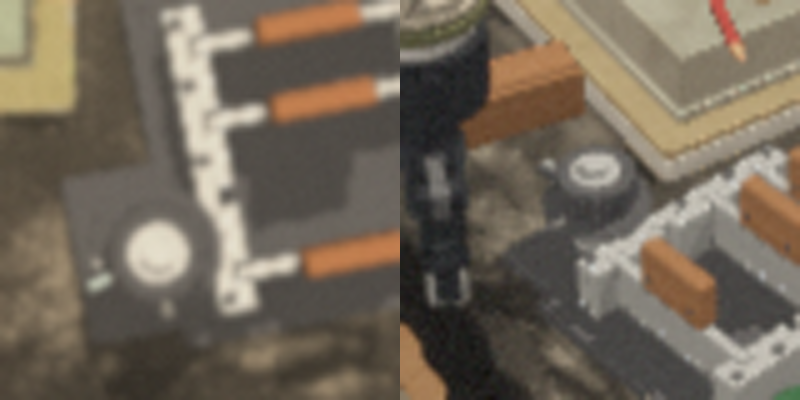

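The ear sits at about the locked angle, but the 1.22 margin can't be read to a few degrees, so I'll regrip and nudge it onto the stop.

```bash

python3 -m crank '[7.5,0,-4,0,0,7.5,0,-4,0,0,7.5,0,-4,0,0,7.5,2,-3,0,0,7.5,3,-2,0,0,7.5,3,0,0,0,7.5,4,0,0,-0.1,7.5,0,0,0,0]' >/dev/null
python3 -m crank '[7.5,0,0,0,0,7.5,0,0,0,0,7.5,0,0,0,0,7.5,0,0,0,0,7.5,0,0,0,0,7.5,0,0,0,0,7.5,0,0,0,0,7.5,0,0,0,0]' >/dev/null
python3 to.py .4505 -.1412 .070 -14.3
```

```text
t 61.72 pos [ 0.4534 -0.142   0.1882] psi -14.38 zax [-0.001 -0.006 -1.   ] q6 73 w 0.0753 F [ 0.2  0.7 -0.3] gf 0
TURN -0.0014 SHIFT cm [-3.000e-01 -1.000e-02  1.182e+01]
```

```bash

python3 -m crank '[7.5,-0.3,0,3,0,7.5,0,0,3,0,7.5,0,0,2.5,0,7.5,0,0,2,0,7.5,0,0,1,0,7.5,0,0,0,0,4.5,0,0,0,0,4.5,0,0,0,0]' 50
python3 -m crank '[4.5,0,0,0,0,4.5,0,0,0,0,4.5,0,0,0,0,4.5,0,0,0,0,4.5,0,0,0,0,4.5,0,0,0,0,4.5,0,0,0,0.04,4.5,0,0,0,0.04]' 60
python3 -c "
from h import *;print(env.observe()['wrist_torque'])"
python3 -m crank '[4.5,0,0,0,0.03,4.5,0,0,0,0.03,4.5,0,0,0,0,4.5,0,0,0,0,4.5,0,0,0,0,4.5,0,0,0,0,4.5,0,0,0,0,4.5,0,0,0,0]'
python3 to.py .4505 -.1412 .070 -20
python3 -c "
from h import *;print(env.observe()['wrist_torque'])"
```

```text
time_s: 62.38
position: [0.4512, -0.1409, 0.0742]
tool_rot: [[0.968, -0.249, 0.001], [-0.249, -0.968, -0.004], [0.002, 0.003, -1.0]]
ft_force: [7.8, 37.9, 42.9]
grip_width: 0.0522
gripper_force: 35.8
time_s: 63.05
position: [0.4506, -0.1403, 0.0747]
tool_rot: [[0.946, -0.325, 0.0], [-0.325, -0.946, -0.004], [0.001, 0.004, -1.0]]
ft_force: [-14.9, 13.0, 26.5]
grip_width: 0.0514
gripper_force: 63.1
[ 2.26529986  2.14826469 -0.13484252]
time_s: 63.72
position: [0.4513, -0.1407, 0.0748]
tool_rot: [[0.924, -0.381, 0.002], [-0.381, -0.924, -0.005], [0.004, 0.004, -1.0]]
ft_force: [1.8, 11.0, 7.8]
grip_width: 0.0515
gripper_force: 65.8
t 63.72 pos [ 0.4513 -0.1407  0.0748] psi -22.42 zax [ 0.002 -0.005 -1.   ] q6 81 w 0.0515 F [ 1.8 11.   7.8] gf 66
TURN -0.0422 SHIFT cm [-0.06  0.08  0.48]
[ 1.61956074 -0.37828373 -0.12189191]
```

```bash

python3 -m crank '[4.5,0,0,0,0.03,4.5,0,0,0,0.03,4.5,0,0,0,0.03,4.5,0,0,0,0.03,4.5,0,0,0,0.02,4.5,0,0,0,0.02,4.5,0,0,0,0.02,4.5,0,0,0,0.02]'
python3 -c "
from h import *;print(env.observe()['wrist_torque'],env.observe()['joint_efforts'])"
python3 -m crank '[7.5,0,0,0,0,7.5,0,0,0,0,7.5,0,0,0,0,7.5,0,0,0,0,7.5,0,0,0,0,7.5,0,0,-1,0,7.5,0,0,-3,0,7.5,0,0,-3,0]' >/dev/null
python3 -m crank '[7.5,-3,0,-1,0,7.5,-3,0,-2,0,7.5,-4,0,-2,0,7.5,-2,2,0,0,7.5,0,3,0,0,7.5,0,4,0,0,7.5,0,4,0,0,7.5,0,4,0,0]' >/dev/null
python3 - <<'E'
from fit import *
p=[.5135,-.2398,np.radians(9.93)]
b=snap("scene","scene12");b0=cv2.imread("pics/scene10.png");B=cv2.imread("pics/scene12.png")
def mark(im):
    c=cv2.resize(im[215:265,230:280],(400,400),interpolation=cv2.INTER_CUBIC)
    for an,col in((0,(255,0,0)),(1.22,(0,255,255)),(1.34,(0,0,255))):
        d=np.array([-np.cos(an),np.sin(an)])*.046
        q=(w2p(b,[*m2w(p,np.array([-.045,.108])+d),.076])-[230,215]+.5)*8-.5
        cv2.circle(c,tuple(int(v) for v in q),3,col,1)
    return c
cv2.imwrite("pics/v12.png",np.hstack([mark(b0),mark(B)]))
E
```

```text
time_s: 64.38
position: [0.4504, -0.14, 0.0745]
tool_rot: [[0.832, -0.555, -0.001], [-0.555, -0.832, -0.004], [0.002, 0.004, -1.0]]
ft_force: [-2.4, 13.5, 7.3]
grip_width: 0.0517
gripper_force: 66.5
[2.38628556 0.14665405 2.01749749] [ -7.44266555 -36.61073685 -17.42387652  -1.37245987  -1.6229165
   1.37064435]
```

View pics/v12.png

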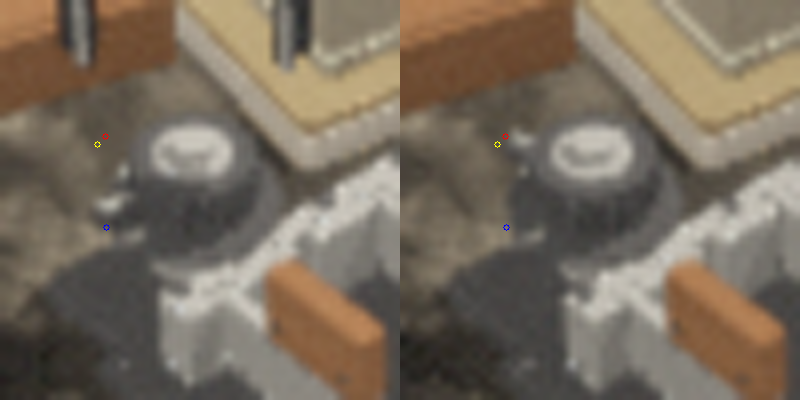

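The torque rose to 2 N m against the stop and the ear now sits at the locked end. The arm is clear, so I'll hand in.

```bash
python3 - <<'E'
from h import *
for n in("top",):
    im=snap(n,"end")
    for q,z in(("scraper",.045),("divider_1",.096),("chip_1",.01)):
      for r in spotter.look_for(im,q)[:4]:print(q,round(r["score"],2),pix2world(im,np.array(r["at"])*[560,420],z).round(3))
s=env.observe();print(s["time_s"],s["position"],s["gripper_force"])
print(env.close_job())
E
```

```text
scraper 0.94 [0.48  0.025 0.045]
divider_1 0.71 [ 0.536 -0.231  0.096]
divider_1 0.7 [ 0.46  -0.389  0.096]
divider_1 0.57 [ 0.579 -0.219  0.096]
divider_1 0.49 [ 0.444 -0.251  0.096]
chip_1 0.58 [ 0.715 -0.226  0.01 ]
chip_1 0.4 [ 0.68  -0.234  0.01 ]
65.9667 [ 0.2585296  -0.21680101  0.19230635] 0.0
the job is handed in; nothing more can be done
None
```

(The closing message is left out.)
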